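# Build up the bearing set on an upright spindle

### The arm

A 6-joint arm with a two-finger parallel gripper is mounted at the origin on a cart in front of the work surface, level with it; the furniture and walls round the work are solid. World frame = base frame: x ahead of the robot, y to its left, z up, the work surface at z = 0. Lengths are in m, angles in rad, forces in N, time in s.
With the tool pointing down it reaches from about 0.275 to 0.75 m from the base axis. Payload 10.2 kg.
Tool frame: the origin (TCP) lies between the finger pads; the fingertips stand arm.tip_reach ahead of it and the grasp point (between the pads) lies 2 mm behind it (arm.tip_reach is the distance from the TCP to the fingertips, in m); z points along the fingers, y is the direction in which the jaws open and shut (so a half turn about z gives the same grasp; the last joint's range is limited). The gripper opens to 85 mm and grips with 20 to 120 N. Pads are 22 mm wide; open, the fingers measure 114 mm over their backs; the gripper's body (76 mm by 85 mm) begins 54 mm behind the grasp point. The pads swing forward as they close: fully open they stand 13 mm farther back than shut.
Start: joints at [0.899, 0.313, 1.498, -0, 1.331, -0.223], TCP at [0.228, 0.473, 0.248] pointing down, gripper open.
Joint ranges: [-2.94, 2.94], [-0.97, 2.17], [0.19, 2.56], [-1.23, 4.37], [0.02, 3.11], [-2.88, 2.88]. Speed limits (rad/s): [2.39, 2.39, 3.01, 3.14, 3.14, 3.14].

### API

Orientations are given as a unit quaternion [x, y, z, w].
In Python, from cell import status, cams, arm, nets gives the robot as it stands.
- The arm moves only by the shell command python3 -m crank 'ROWS' [FORCE]. ROWS is JSON, a list of rows, each a list of 3 entries, a list of its own where there are three numbers: the turn, a rotation vector about the tool's x, y, z in degrees, then the shift along the tool's x, y, z in m, then the closure, from -1 (fully open) to 1 (shut). In form: [[[wx, wy, wz], [x, y, z], fingers], ...]. A call has 1 to 10 rows; each row shifts and turns the commanded pose from where the row before left it, along the tool's axes as they then stand; what a row does not reach is not made up. A row lasts 1/12 s, in which the tool goes at most 41.7 mm and 7.16 degrees, less where a joint would pass 70% of its speed; a pose out of reach is approached as far as the arm can. A call with a gripper value outside its range is refused whole. The fingers move at their own pace and stop on an object; FORCE is the grip in N (left out, the last holds). Time passes only in rows, so rows that do not move let the fingers close. It gives the time, the measured TCP pose, the force and the opening at its end, in the units of the state.
- status.state(): the state, without advancing time (a new reading comes with each control period).
- cams.read_camera(name): name is "side" or "top" or "wrist"; returns a dict with "image" (400x640x3 uint8, blue, green, red), "z_map" (400x640 float32, m along the optical axis (not along the pixel's ray), 0 where there is no reading), "fx", "fy", "cx", "cy" (pixels), "xyz" and "orientation" of the camera in the world. Camera axes: x right, y up, looking along -z (the intrinsics and any distortion apply to the point x, -y, -z); pixel columns grow to the right and rows downward; lengths in m; the calibration is good to about 2 mm. A picture is of the moment at which its call begins.
- arm.sign_off(): hands the job in, once; it reports no verdict.
Trained networks look in a picture, given as the dict that the camera call returned (one of the last four; its "shot" number tells which), for a name from the list of things; names that differ only in an ending like _2 or _b are one class to them, and where a whole thing is asked for, a point or a joint stands for the part that bears it (a point fixed in the world has none). Each returns a list of dicts, best first, with "score" (0 to 1); they miss things now and then, are a little off and sometimes report something else, mostly with a low value. They report only what shows in the picture. A call takes as long as a camera call. They do not tell look-alikes from the thing itself.
- nets.outline_of(picture, name): "pixels" (400x640 bool, what is visible of it) and "bbox" ([centre column, centre row, width, height] in pixels, round what is visible of it).
The state is a dict: "clock": time; "joint_pos": joint angles; "joint_velocities": joint speeds; "joint_efforts": joint torques, N m; "position": TCP position; "ee_rot": TCP orientation; "ft_force": force on the tool from outside, world axes, zero at the start; "torque": the same for the moment, N m; "gripper_width": finger opening in m.
Only numpy, scipy, OpenCV 4.12 (cv2) and the standard library are available. Lean on these libraries where they do the work, as an engineer would, in place of code of your own. Each camera call takes 0.05 s, during which the arm holds its last target.

### The job

Build up the bearing set on the upright spindle: slide the large bearing down onto the spindle's shoulder, then the shouldered spacer with its wide flange down, then the small bearing, and last the slit clamping collar, each one the same way up as it lies now and sitting flat on the one below. The collar just slides on; its screw gets tightened later. Let go of everything at the end, and do not push the micrometer or the marker about.

Things in the scene. Friction and masses are not known exactly. Their poses are not given: they have to be found in the camera images.
- spindle: Bright steel spindle upright in a fixed round grey foot, 96 mm across, 10 mm high, with a boss 54 mm across up to 14 mm. Origin: centre of the foot's underside on the bench; z up the spindle's axis. When all is fitted, the undersides of large bearing, spacer, small bearing and collar are 20, 32, 44 and 54 mm above it. The clear bench it stands on ends at the yellow basket (120 mm high, rim at y = +0.13).
- spindle_seat (a point): Middle of the spindle's shoulder, on its axis, 20 mm above the bench: the flat step, 38 mm across, that the large bearing rests on. Above it the lower journal is 27.4 mm in diameter for 6 mm, then tapers over the next 5 mm to the upper journal, 19.2 mm in diameter.
- spindle_tip (a point): Tip of the spindle's nose, on its axis, 67 mm above the bench. The nose is 9 mm across here and widens to the 19.2 mm of the upper journal 7 mm further down, so it guides a bore that comes down a few mm off-centre.
- large_bearing: The larger of the two sealed ball bearings: steel rings with a black seal between them, 52 mm outside, bore 30 mm, 12 mm high, about 90 g. Lies flat on the bench. Origin: centre of the underside; z is the bore axis. Fit it the same way up. Grip it across the outside.
- small_bearing: The smaller sealed ball bearing, same look with black seals, 38 mm outside, bore 22 mm, 10 mm high, about 40 g. Lies flat on the bench. Origin: centre of the underside; z is the bore axis. Fit it the same way up. Grip it across the outside.
- spacer: Bright steel shouldered spacer, no seals: a flange 40 mm across and 4 mm thick at the bottom, and on it a hub 30 mm across that reaches to 12 mm; bore 22 mm right through; about 40 g. Lies flat on the bench, flange down, and is fitted the same way up. Origin: centre of the flange's underside; z is the bore axis, from flange to hub. Grip it across the hub (above 5 mm) or across the flange.
- collar: Dark blackened steel clamping collar with one narrow radial slit and a small screw across the slit: 42 mm outside, bore 22 mm, 9 mm high, about 60 g. Lies flat on the bench. Origin: centre of the underside; z is the bore axis; the slit lies toward its own +x. It slides on freely, the same way up as it lies; the screw is tightened later by hand. Grip it across the outside.
- micrometer: Bystander: green outside micrometer, 61 x 130 x 16 mm, loose on the bench behind the parts. Origin: centre of the underside.
- marker: Bystander: blue capped paint marker, 137 mm long, 16 mm thick, loose on the bench in front of the parts. Origin: centre of the underside; its length is along its own y.
There are look-alikes about, which are no part of the job. What is shaped like the spacer but purple is not meant. Leave any turquoise look-alike of the large_bearing alone.

How it is judged:
On the way, in this order (a step that is already met when the one before it is completed fails the run):
1. the large bearing sits on the spindle's shoulder (z of large_bearing in the frame of spindle between 0.0175 and 0.0225 m and horizontal distance between large_bearing and spindle below 0.004 m and angle between large_bearing's own z axis and vertical below 0.12 rad), for 0.2 s.
2. the spacer sits on the large bearing, flange down (all of step 1 and z of spacer in the frame of spindle between 0.0295 and 0.0345 m and horizontal distance between spacer and spindle below 0.004 m and angle between spacer's own z axis and vertical below 0.12 rad), for 0.2 s.
3. the small bearing sits on the spacer (all of step 2 and z of small_bearing in the frame of spindle between 0.0415 and 0.0465 m and horizontal distance between small_bearing and spindle below 0.004 m and angle between small_bearing's own z axis and vertical below 0.12 rad), for 0.2 s.
4. the collar sits on the small bearing (all of step 3 and z of collar in the frame of spindle between 0.0515 and 0.0565 m and horizontal distance between collar and spindle below 0.004 m and angle between collar's own z axis and vertical below 0.12 rad), for 0.2 s.
At the end, for the whole second after the job is handed in: On the spindle, from the shoulder up: large bearing, spacer (flange down), small bearing, collar; each within 2.5 mm of its seated height (undersides 20, 32, 44 and 54 mm above the foot's underside), within 4 mm of the spindle's axis, tilted less than 0.12 rad, and at rest (all of step 4 and linear speed of each of large_bearing, spacer, small_bearing, collar below 0.01 m/s); the robot touches nothing.
It fails at once if the micrometer is moved more than 30 mm (distance of micrometer from where it was at the start of the episode above 0.03 m).
It fails at once if the marker is moved more than 30 mm (distance of marker from where it was at the start of the episode above 0.03 m).
It also fails if it takes over 99 s, if anything falls off the work surface, if the arm or the gripper's body presses on something with over 40 N, if the wrist force passes 120 N, or if a joint passes its speed limit or range.

## Working session

There is one attempt and no reset: what is moved stays moved. The work goes in short steps, Python scripts to look and compute and a shell command to move; the robot and the scene stay as the last step left them, time stands still between calls to the robot, and variables do not carry over. Pictures are saved under pics/ and viewed, and the job is handed in when it is done.

```bash
ls; mkdir -p pics; python3 - <<'E'
from cell import status,cams,arm,nets
import cv2,numpy as np,pickle
print(status.state(), arm.tip_reach)
for n in ["top","side","wrist"]:
    p=cams.read_camera(n)
    print(n,p["fx"],p["fy"],p["cx"],p["cy"],p["xyz"],p["orientation"],[k for k in p])
    cv2.imwrite(f"pics/{n}0.png",p["image"])
E
```

```text
pics
{'clock': 0.0, 'joint_pos': array([ 8.98582194e-01,  3.13433555e-01,  1.49844633e+00, -8.21033319e-06,
        1.33098989e+00, -2.23395039e-01]), 'joint_velocities': array([ 3.39463420e-04, -1.76406963e-05,  3.27388811e-03, -2.26718167e-03,
        5.13359627e-04, -4.56969946e-04]), 'joint_efforts': array([ 6.40170420e-04, -4.12262571e+01, -2.59749752e+01, -1.27526141e-04,
        4.01807134e-03,  3.67183088e-05]), 'position': array([0.22765708, 0.47280836, 0.24774   ]), 'ee_rot': array([ 2.22529755e-01,  9.74925690e-01, -5.77324780e-04, -2.72894895e-04]), 'ft_force': array([-0.27096847, -0.39871928, -0.09749784]), 'torque': array([ 0.05621402,  0.02953871, -0.00461505]), 'gripper_width': 0.08563418792484578} 0.017
top 471.0762547992457 471.0762547992457 317.14594724959414 198.81516253140575 [ 0.38994921 -0.16823082  0.92984977] [ 0.05966982 -0.05933015 -0.70440313  0.70479477] ['image', 'z_map', 'fx', 'fy', 'cx', 'cy', 'xyz', 'orientation', 'shot']
side 455.5739662987233 455.5739662987233 323.2866931969424 199.2032078296819 [0.21489576 0.39440942 0.63086278] [-0.10435112  0.40843857  0.87570038 -0.23545197] ['image', 'z_map', 'fx', 'fy', 'cx', 'cy', 'xyz', 'orientation', 'shot']
wrist 305.72969929460186 305.72969929460186 322.1383192003107 203.76968449907937 [0.16871702 0.50109262 0.37421694] [-0.11174668 -0.06979493  0.52798807  0.83896957] ['image', 'z_map', 'fx', 'fy', 'cx', 'cy', 'xyz', 'orientation', 'shot']
```

View pics/top0.png

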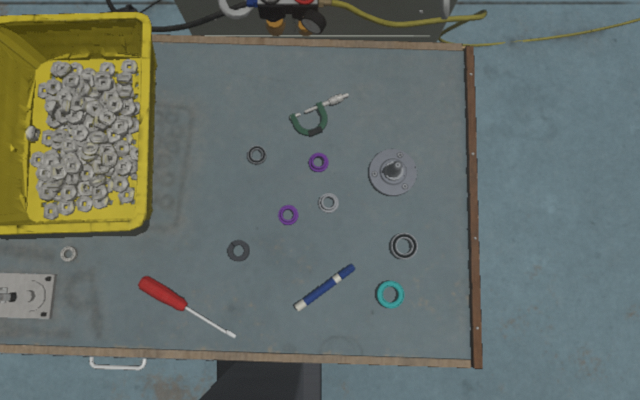

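View pics/side0.png

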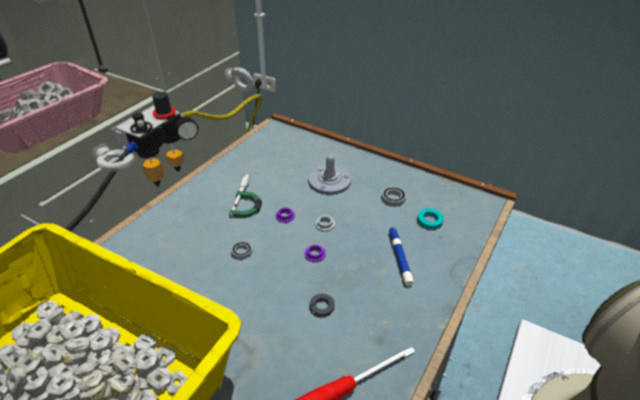

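View pics/wrist0.png

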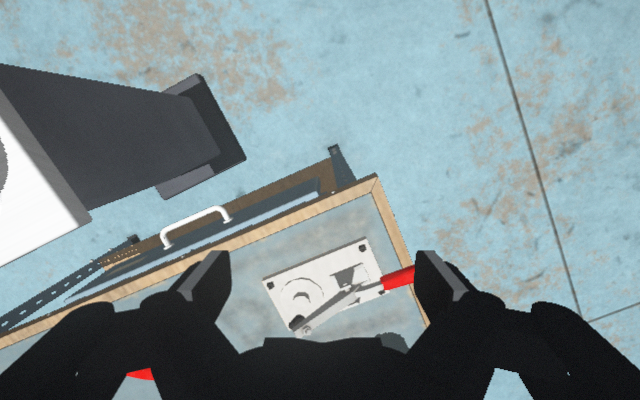

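Top view: spindle about (392,172), large bearing (403,246), spacer (328,203), small bearing (256,155), collar (238,250). The micrometer is near (315,115) and the marker near (325,287). The purple and turquoise look-alikes can be told apart by colour.

```bash
cat > h.py <<'E'
from cell import status,cams,arm,nets
import cv2,numpy as np
from scipy.spatial.transform import Rotation as R
from scipy.optimize import least_squares
def cloud(p):
    v,u=np.mgrid[0:400,0:640]; z=p["z_map"].astype(float)
    P=np.stack([(u-p["cx"])/p["fx"]*z,-(v-p["cy"])/p["fy"]*z,-z],-1)
    W=P@R.from_quat(p["orientation"]).as_matrix().T+p["xyz"]; W[z<=0]=np.nan
    return W
def ray(p,u,v,zh):
    d=np.stack([(u-p["cx"])/p["fx"],-(v-p["cy"])/p["fy"],-np.ones_like(u)],-1)@R.from_quat(p["orientation"]).as_matrix().T
    t=(zh-p["xyz"][2])/d[...,2]
    return p["xyz"]+d*t[...,None]
def fit(xy):
    c0=xy.mean(0)
    r=least_squares(lambda q:np.hypot(xy[:,0]-q[0],xy[:,1]-q[1])-q[2],[*c0,.02],loss='soft_l1',f_scale=.001)
    return r.x
def topcircle(p,m,h):
    """outer contour of mask, intersected with plane z=h"""
    cs,_=cv2.findContours(m.astype(np.uint8),cv2.RETR_EXTERNAL,cv2.CHAIN_APPROX_NONE)
    c=max(cs,key=cv2.contourArea)[:,0].astype(float)
    return fit(ray(p,c[:,0],c[:,1],h)[:,:2])
H=dict(large_bearing=.012,small_bearing=.010,spacer=.004,collar=.009)
E
python3 - <<'E'
from h import *
np.set_printoptions(precision=4,suppress=True)
for cam in ["top","side"]:
    p=cams.read_camera(cam); W=cloud(p)
    for n in list(H)+["spindle","micrometer","marker"]:
        for d in nets.outline_of(p,n)[:4]:
            m=d["pixels"]; 
            if m.sum()<20: continue
            w=W[m]; w=w[np.isfinite(w[:,0])]
            print(cam,n,round(d["score"],2),np.round(d["bbox"]),m.sum(),"bgr",p["image"][m].mean(0).round(),"med",np.median(w,0),"zmax",np.percentile(w[:,2],98), "fit",topcircle(p,m,H.get(n,.01)) )
E
```

```text
top large_bearing 0.65 [390. 294.  31.  25.] 375 bgr [136. 137.  62.] med [ 0.3598 -0.3106  0.012 ] zmax 0.015191022581415043 fit [ 0.3615 -0.3085  0.0247]
top large_bearing 0.43 [240. 251.  22.  20.] 255 bgr [73. 70. 67.] med [ 0.4472 -0.0138  0.0097] zmax 0.012868126639288234 fit [ 0.4459 -0.0151  0.0196]
top large_bearing 0.42 [392. 171.  43.  45.] 1787 bgr [115. 110. 106.] med [ 0.5975 -0.3159  0.0117] zmax 0.0647641874387236 fit [ 0.6008 -0.3181  0.0472]
top large_bearing 0.36 [319. 116.  60.  42.] 645 bgr [92. 99. 87.] med [ 0.7191 -0.1735  0.0121] zmax 0.018422723161567574 fit [ 0.7164 -0.1586  0.0344]
top small_bearing 0.65 [256. 154.  19.  18.] 198 bgr [82. 80. 77.] med [ 0.642  -0.0456  0.0098] zmax 0.013810007336104204 fit [ 0.6389 -0.046   0.0179]
top spacer 0.75 [318. 161.  23.  18.] 171 bgr [116.  60.  90.] med [ 0.6201 -0.1694  0.0082] zmax 0.01535578845299499 fit [ 0.6231 -0.1702  0.0178]
top spacer 0.62 [290. 216.  19.  18.] 225 bgr [120.  64.  93.] med [ 0.5158 -0.1117  0.0063] zmax 0.015289618604462039 fit [ 0.5164 -0.1107  0.0189]
top spacer 0.54 [330. 203.  17.  
[... 1826 characters left out ...]
5. 131. 124.] med [ 0.5381 -0.1863  0.0058] zmax 0.013923140575057934 fit [ 0.5394 -0.19    0.0207]
side collar 0.94 [322. 306.  26.  21.] 374 bgr [78. 73. 69.] med [ 0.4421 -0.0095  0.0087] zmax 0.011186927211953926 fit [ 0.4427 -0.0104  0.0211]
side spindle 0.58 [329. 177.  45.  37.] 1061 bgr [143. 134. 128.] med [ 0.5943 -0.3087  0.0116] zmax 0.06390495720364232 fit [ 0.5994 -0.3155  0.0504]
side micrometer 0.9 [246. 196.  33.  44.] 599 bgr [105. 118.  94.] med [ 0.7144 -0.167   0.0107] zmax 0.017060750088450444 fit [ 0.7122 -0.1545  0.0362]
side marker 0.92 [400. 257.  26.  59.] 455 bgr [160. 111.  90.] med [ 0.3671 -0.1688  0.0152] zmax 0.018306025622907132 fit [-0.2381 -0.5998  0.7446]
```

```bash
python3 - <<'E'
from h import *
np.set_printoptions(precision=4,suppress=True)
G=dict(large_bearing=(.452,-.333,.012,.026),spacer=(.541,-.1905,.012,.015),small_bearing=(.637,-.045,.010,.019),collar=(.4435,-.0135,.009,.021),
 foot=(.601,-.317,.010,.048),tip=(.601,-.317,.067,.0055))
for cam in ["top","side"]:
    p=cams.read_camera(cam); W=cloud(p).reshape(-1,3)
    for n,(x,y,h,r) in G.items():
        d=np.hypot(W[:,0]-x,W[:,1]-y); s=(d<r+.012)&(abs(W[:,2]-h)<.003)
        if n=="tip": s=(d<.02)&(W[:,2]>.045)
        q=W[s]; 
        (cx,cy),rr=cv2.minEnclosingCircle(q[:,:2].astype(np.float32))
        print(cam,n,len(q),"mean",q.mean(0),"enc",np.round([cx,cy,rr],4))
E
python3 -m crank '[[[0,0,-6.4],[0,0,0],-1],[[0,0,-6.4],[0,0,0],-1],[[0,0,-6.4],[0,0,0],-1],[[0,0,-6.5],[0,0,0],-1],[[0,0,0],[-0.01,-0.03,0],-1],[[0,0,0],[-0.01,-0.03,0],-1],[[0,0,0],[-0.01,-0.03,0],-1],[[0,0,0],[-0.01,-0.03,0],-1],[[0,0,0],[-0.01,-0.03,0],-1],[[0,0,0],[-0.01,-0.03,0],-1]]'
```

```text
top large_bearing 361 mean [ 0.4546 -0.337   0.012 ] enc [ 0.4544 -0.3371  0.0262]
top spacer 90 mean [ 0.541  -0.1905  0.0124] enc [ 0.5422 -0.1888  0.0169]
top small_bearing 183 mean [ 0.6378 -0.0465  0.0102] enc [ 0.6386 -0.0466  0.0196]
top collar 243 mean [ 0.4453 -0.0147  0.0095] enc [ 0.4458 -0.0143  0.0213]
top foot 1158 mean [ 0.6014 -0.3182  0.0106] enc [ 0.6027 -0.3192  0.0483]
top tip 98 mean [ 0.6004 -0.3178  0.0625] enc [ 0.6016 -0.3191  0.01  ]
side large_bearing 238 mean [ 0.4525 -0.3349  0.012 ] enc [ 0.4522 -0.3363  0.0271]
side spacer 83 mean [ 0.5383 -0.1885  0.0119] enc [ 0.5398 -0.1884  0.0161]
side small_bearing 185 mean [ 0.6365 -0.0448  0.0096] enc [ 0.6372 -0.0452  0.0201]
side collar 332 mean [ 0.4438 -0.0126  0.009 ] enc [ 0.4443 -0.0135  0.0217]
side foot 596 mean [ 0.5973 -0.3106  0.0106] enc [ 0.6    -0.3191  0.0494]
side tip 97 mean [ 0.5985 -0.314   0.0581] enc [ 0.6    -0.3181  0.0111]
clock: 1.88
position: [0.2878, 0.2916, 0.2484]
ee_rot: [-0.0, 1.0, 0.0, 0.0]
ft_force: [0.7, -0.5, 0.1]
gripper_width: 0.0855
```

```bash
python3 -m crank '[[[0,0,0],[-0.01,-0.035,0],-1],[[0,0,0],[-0.01,-0.035,0],-1],[[0,0,0],[-0.01,-0.035,0],-1],[[0,0,0],[-0.01,-0.035,0],-1],[[0,0,0],[-0.01,-0.035,0],-1],[[0,0,0],[-0.01,-0.035,0],-1],[[0,0,0],[-0.01,-0.035,0],-1],[[0,0,0],[-0.01,-0.035,0],-1],[[0,0,0],[-0.01,-0.035,0],-1],[[0,0,0],[-0.01,-0.035,0],-1]]'; python3 -c "
from h import *
s=status.state();print(s['joint_pos'],s['position'],R.from_quat(s['ee_rot']).as_matrix())"
```

```text
clock: 2.72
position: [0.3878, -0.059, 0.2485]
ee_rot: [0.0, 1.0, -0.0, 0.0]
ft_force: [1.3, 0.8, 0.2]
gripper_width: 0.0853
[-4.52081174e-01  1.27002378e-02  1.85427233e+00  1.04354216e-04
  1.27383504e+00 -2.02217185e+00] [ 0.38775626 -0.05898917  0.24854639] [[-9.99999448e-01  7.36242384e-04  7.49770175e-04]
 [ 7.36052743e-04  9.99999697e-01 -2.53175977e-04]
 [-7.49956346e-04 -2.52623967e-04 -9.99999687e-01]]
```

```bash
python3 -m crank '[[[0,0,0],[-0.007,-0.031,0],-1],[[0,0,0],[-0.007,-0.031,0],-1],[[0,0,0],[-0.007,-0.031,0],-1],[[0,0,0],[-0.007,-0.031,0],-1],[[0,0,0],[-0.007,-0.031,0],-1],[[0,0,0],[-0.007,-0.031,0],-1],[[0,0,0],[-0.007,-0.031,0],-1],[[0,0,0],[-0.007,-0.031,0],-1],[[0,0,0],[-0.01,-0.03,0.02],-1],[[0,0,0],[0,0,0.03],-1]]'; python3 - <<'E'
from h import *
s=status.state();print(s['joint_pos'],s['position'])
p=cams.read_camera("wrist");cv2.imwrite("pics/w1.png",p["image"])
W=cloud(p).reshape(-1,3)
for n,(x,y,h,r) in dict(lb=(.453,-.337,.012,.026)).items():
    d=np.hypot(W[:,0]-x,W[:,1]-y); q=W[(d<r+.012)&(abs(W[:,2]-h)<.004)]
    print(len(q),q.mean(0),cv2.minEnclosingCircle(q[:,:2].astype(np.float32)))
E
```

```text
clock: 3.55
position: [0.4548, -0.3403, 0.1993]
ee_rot: [0.002, 1.0, -0.003, 0.002]
ft_force: [1.7, -0.7, -2.3]
gripper_width: 0.0852
[-8.48398124e-01  4.43803179e-01  1.44171436e+00 -6.35212941e-04
  1.24912412e+00 -2.41572056e+00] [ 0.45477132 -0.34033274  0.19925635]
1312 [ 0.45394931 -0.33666031  0.01218954] ((0.45466941595077515, -0.33654019236564636), 0.026145055890083313)
```

View pics/w1.png

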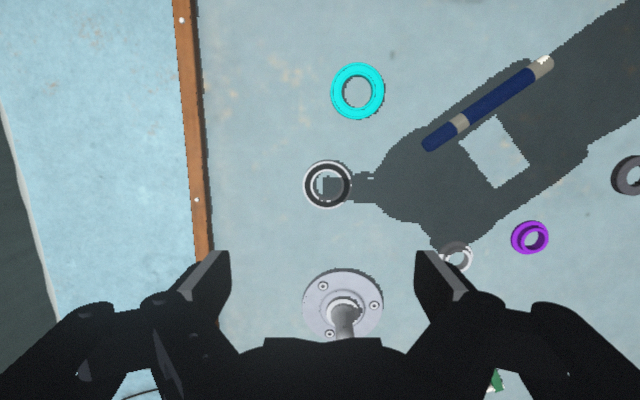

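```bash
python3 -m crank '[[[0,0,0],[0,0,0.03],-0.4],[[0,0,0],[0,0,0.03],-0.4],[[0,0,0],[0,0,0.03],-0.4],[[0,0,0],[0,0,0.03],-0.4],[[0,0,0],[0,0,0.02],-0.4],[[0,0,0],[0,0,0],-0.4],[[0,0,0],[0,0,0],-0.4]]' 40; python3 - <<'E'
from h import *
s=status.state();print(s['position'],s['gripper_width'])
x,y=s['position'][:2]
for c in ["side","top","wrist"]:
    p=cams.read_camera(c);cv2.imwrite(f"pics/{c}2.png",p["image"] if c!="side" else cv2.resize(p["image"][100:300,260:580],None,fx=2.5,fy=2.5))
    W=cloud(p).reshape(-1,3)
    d=(abs(W[:,0]-x)<.02)&(abs(W[:,1]-y)<.07)&(W[:,2]>.016); q=W[d]
    print(c,len(q), np.sort(q[:,2])[:15].round(4) if len(q) else "")
E
```

```text
clock: 4.18
position: [0.4536, -0.3347, 0.0588]
ee_rot: [-0.0, 1.0, 0.0, -0.0]
ft_force: [0.3, -0.5, 0.4]
gripper_width: 0.0598
[ 0.45363713 -0.334683    0.05878808] 0.05977653245913778
side 1700 [0.0477 0.0482 0.0483 0.0486 0.0487 0.0489 0.0492 0.0492 0.0493 0.0493
 0.0496 0.0497 0.0498 0.0498 0.0499]
top 2662 [0.278  0.2968 0.3001 0.3008 0.3034 0.3056 0.3058 0.3088 0.309  0.3101
 0.3121 0.3125 0.3133 0.3136 0.314 ]
wrist 49990 [0.0478 0.0484 0.0485 0.0488 0.0488 0.049  0.049  0.0491 0.0492 0.0492
 0.0494 0.0495 0.0495 0.0496 0.0497]
```

View pics/side2.png

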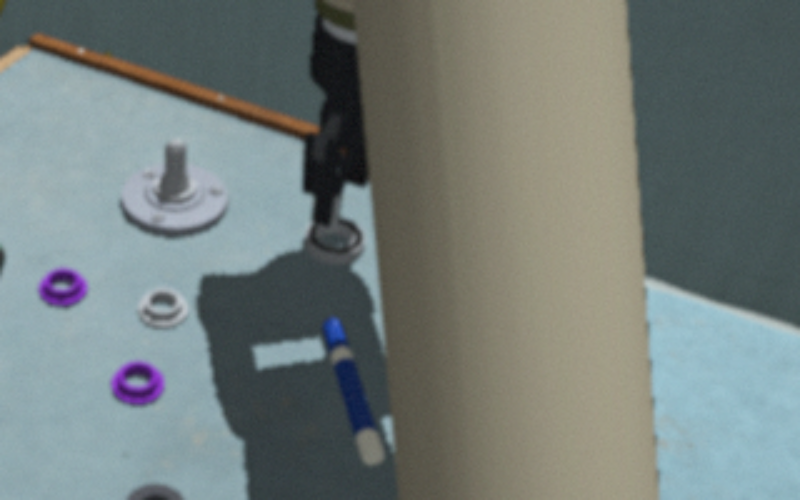

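The tips sit about 10 mm ahead of the TCP at 60 mm opening, measured in both side and wrist depth. So TCP z ≈ 0.014 puts them about 2–3 mm above the bench at the grasp.

```bash
python3 -m crank '[[[0,0,0],[-0.001,-0.002,0.015],-0.4],[[0,0,0],[0,0,0.015],-0.4],[[0,0,0],[0,0,0.015],-0.4],[[0,0,0],[0,0,0],0.1],[[0,0,0],[0,0,0],0.1],[[0,0,0],[0,0,0],0.1],[[0,0,0],[0,0,0],0.1],[[0,0,0],[0,0,0],0.1]]' 40;python3 -m crank '[[[0,0,0],[0,0,0],0.1],[[0,0,0],[0,0,-0.02],0.1],[[0,0,0],[0,0,-0.03],0.1],[[0,0,0],[0,0,-0.03],0.1],[[0,0,0],[0,0,-0.02],0.1],[[0,0,0],[0,0,0],0.1],[[0,0,0],[0,0,0],0.1]]' 40; python3 - <<'E'
from h import *
s=status.state();print(s['position'],s['gripper_width'])
for c in ["side","wrist"]:
    p=cams.read_camera(c);cv2.imwrite(f"pics/{c}3.png",p["image"])
E
```

```text
clock: 5.0
position: [0.4549, -0.3373, 0.0141]
ee_rot: [0.0, 1.0, -0.0, 0.0]
ft_force: [-0.7, 1.1, 4.7]
gripper_width: 0.0502
clock: 5.58
position: [0.4547, -0.3371, 0.1137]
ee_rot: [0.0, 1.0, -0.0, 0.0]
ft_force: [0.2, 0.3, -1.9]
gripper_width: 0.0502
[ 0.45469945 -0.33713842  0.11370956] 0.050191407345114604
```

View pics/wrist3.png

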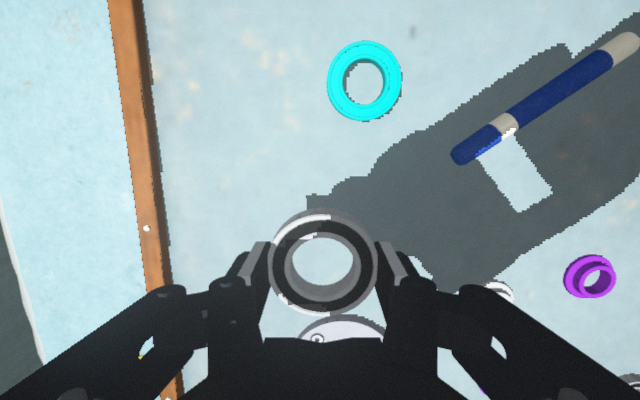

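View pics/side3.png

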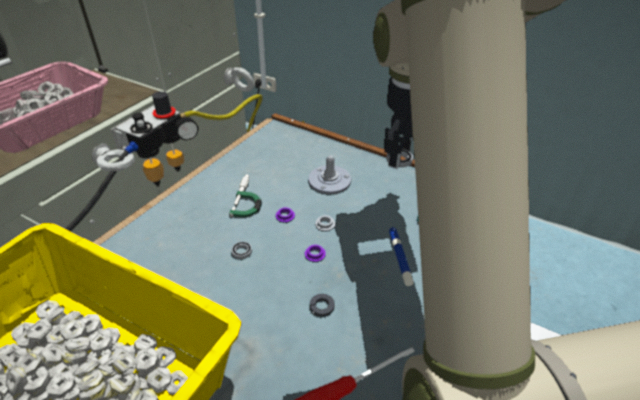

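```bash
cat >> h.py <<'E'
def held(h,r,bot):
    """fit top face of the held ring; bot=expected underside z"""
    s=status.state(); x,y,z=s['position']
    p=cams.read_camera("wrist");W=cloud(p).reshape(-1,3);im=p["image"].reshape(-1,3)
    d=np.hypot(W[:,0]-x,W[:,1]-y); q=W[(d<r+.004)&(abs(W[:,2]-bot-h)<.008)]
    # plane
    for _ in range(3):
        A=np.c_[q[:,:2]-[x,y],np.ones(len(q))]; c,*_=np.linalg.lstsq(A,q[:,2],rcond=None)
        e=q[:,2]-A@c; q=q[abs(e)<max(.0015,0*1)]
    print("n",len(q),"top z at tcp",c[2].round(4),"tilt",c[:2].round(3),"resid",e.std().round(4))
    print("mean",q.mean(0).round(4),"enc",cv2.minEnclosingCircle(q[:,:2].astype(np.float32)),"tcp",s['position'].round(4))
E
python3 -c "
from h import *
held(.012,.026,.0996)"
```

```text
n 6136 top z at tcp 0.11 tilt [-0.004  0.005] resid 0.0006
mean [ 0.4523 -0.3368  0.11  ] enc ((0.4510738253593445, -0.33652859926223755), 0.029065893962979317) tcp [ 0.4541 -0.3365  0.1119]
```

```bash
python3 -m crank '[[[0,0,0],[-0.02,0.003,0],0.1],[[0,0,0],[-0.025,0.003,0],0.1],[[0,0,0],[-0.025,0.003,0],0.1],[[0,0,0],[-0.025,0.003,0],0.1],[[0,0,0],[-0.025,0.003,0],0.1],[[0,0,0],[-0.02,0.003,0],0.1],[[0,0,0],[-0.0065,0,0],0.1],[[0,0,0],[0,0,0],0.1],[[0,0,0],[0,0,0],0.1],[[0,0,0],[0,0,0],0.1]]' 40; python3 - <<'E'
from h import *
held(.012,.026,.0985)
for c in ["top","side","wrist"]:
    p=cams.read_camera(c);cv2.imwrite(f"pics/{c}4.png",p["image"])
    W=cloud(p).reshape(-1,3)
    q=W[(np.hypot(W[:,0]-.601,W[:,1]+.318)<.02)&(W[:,2]>.045)&(W[:,2]<.07)]
    if len(q)>5: print(c,len(q),q.mean(0),q.max(0))
E
```

```text
clock: 6.57
position: [0.6, -0.3194, 0.1128]
ee_rot: [0.001, 1.0, 0.0, -0.001]
ft_force: [-0.3, -0.1, -0.3]
gripper_width: 0.0502
n 5861 top z at tcp 0.1108 tilt [-0.002  0.003] resid 0.0006
mean [ 0.5984 -0.3197  0.1108] enc ((0.5970830917358398, -0.31938445568084717), 0.029161877930164337) tcp [ 0.6    -0.3194  0.1128]
side 94 [ 0.59867429 -0.31453099  0.05825403] [ 0.61136332 -0.30835922  0.06987773]
wrist 215 [ 0.60608642 -0.31915481  0.06582994] [ 0.6114108  -0.31123222  0.06913198]
```

View pics/wrist4.png

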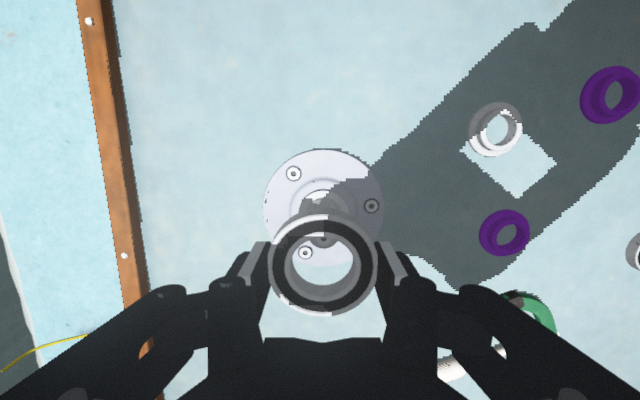

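View pics/side4.png

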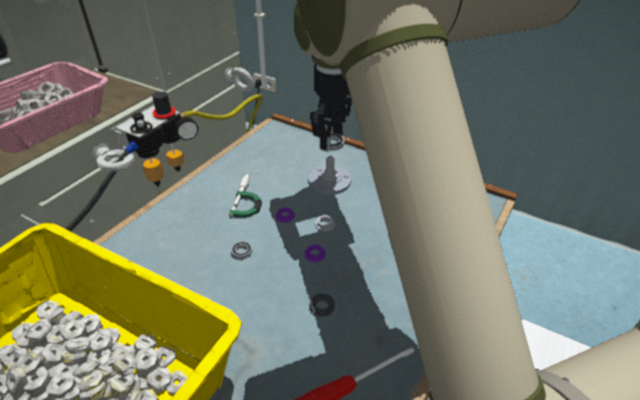

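```bash
python3 -m crank '[[[0,0,0],[-0.0013,0.0005,0],0.1],[[0,0,0],[0,0,0.012],0.1],[[0,0,0],[0,0,0.012],0.1],[[0,0,0],[0,0,0.012],0.1],[[0,0,0],[0,0,0.012],0.1],[[0,0,0],[0,0,0.01],0.1],[[0,0,0],[0,0,0.008],0.1],[[0,0,0],[0,0,0],0.1]]' 40; python3 -m crank '[[[0,0,0],[0,0,0.003],0.1],[[0,0,0],[0,0,0.003],0.1],[[0,0,0],[0,0,0],0.1]]' 40; python3 - <<'E'
from h import *
held(.012,.026,.026)
for c in ["side","wrist"]:
    p=cams.read_camera(c);cv2.imwrite(f"pics/{c}5.png",p["image"])
E
```

```text
clock: 7.43
position: [0.6016, -0.318, 0.0448]
ee_rot: [0.0, 1.0, 0.001, -0.001]
ft_force: [0.2, 0.0, -1.5]
gripper_width: 0.0501
clock: 7.68
position: [0.6024, -0.3186, 0.0412]
ee_rot: [0.0, 1.0, -0.0, 0.0]
ft_force: [0.4, 0.2, -0.9]
gripper_width: 0.0503
n 4688 top z at tcp 0.0392 tilt [0.009 0.003] resid 0.0006
mean [ 0.5983 -0.3189  0.0391] enc ((0.5992544889450073, -0.3185938596725464), 0.02904084324836731) tcp [ 0.6024 -0.3186  0.0412]
```

View pics/wrist5.png

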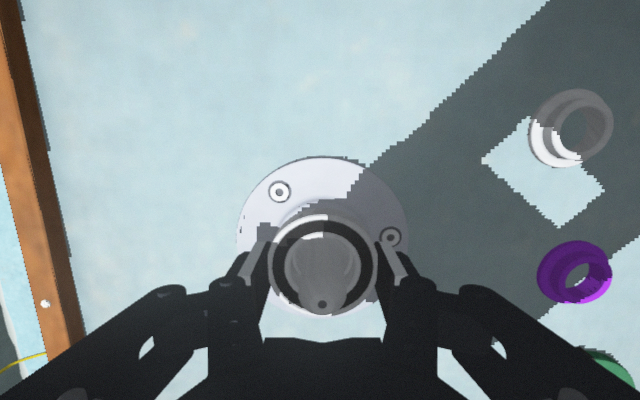

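```bash
python3 -m crank '[[[0,0,0],[0.0005,0,0.002],0.1],[[0,0,0],[0,0,0.002],0.1],[[0,0,0],[0,0,0.0015],0.1],[[0,0,0],[0,0,0.001],0.1],[[0,0,0],[0,0,0],0.1],[[0,0,0],[0,0,0],0.1]]' 40; python3 -c "
from h import *
held(.012,.026,.020)"
```

```text
clock: 8.33
position: [0.6019, -0.3186, 0.0347]
ee_rot: [0.0, 1.0, 0.0, -0.0]
ft_force: [-0.4, -0.5, -0.3]
gripper_width: 0.0501
n 4605 top z at tcp 0.0327 tilt [0.007 0.001] resid 0.0006
mean [ 0.5967 -0.3188  0.0327] enc ((0.5992085933685303, -0.31853780150413513), 0.029237642884254456) tcp [ 0.6019 -0.3186  0.0347]
```

```bash
python3 -m crank '[[[0,0,0],[0,0,0.0005],0.1],[[0,0,0],[0,0,0],-0.4],[[0,0,0],[0,0,0],-0.4],[[0,0,0],[0,0,0],-0.4],[[0,0,0],[0,0,-0.015],-0.4],[[0,0,0],[0,0,-0.03],-0.4],[[0,0,0],[0,0,-0.03],-0.4],[[0,0,0],[0,0,-0.025],-0.4],[[0,0,0],[0,0,0],-0.4]]' 40; python3 - <<'E'
from h import *
for c in ["side","wrist"]:
    p=cams.read_camera(c);cv2.imwrite(f"pics/{c}6.png",p["image"])
    W=cloud(p).reshape(-1,3)
    d=np.hypot(W[:,0]-.6015,W[:,1]+.3187); q=W[(d<.032)&(d>.0145)&(W[:,2]>.026)&(W[:,2]<.04)]
    print(c,len(q),q.mean(0),np.median(q[:,2]),cv2.minEnclosingCircle(q[:,:2].astype(np.float32)))
E
```

```text
clock: 9.13
position: [0.6037, -0.3198, 0.1406]
ee_rot: [0.0, 1.0, -0.003, 0.004]
ft_force: [0.4, -0.5, -0.0]
gripper_width: 0.0594
side 198 [ 0.59581124 -0.31170827  0.0314647 ] 0.0318288014450131 ((0.5996750593185425, -0.31690067052841187), 0.026870841160416603)
wrist 2107 [ 0.59861074 -0.31869621  0.03215939] 0.032265002479793164 ((0.601235568523407, -0.31853118538856506), 0.026252511888742447)
```

View pics/wrist6.png

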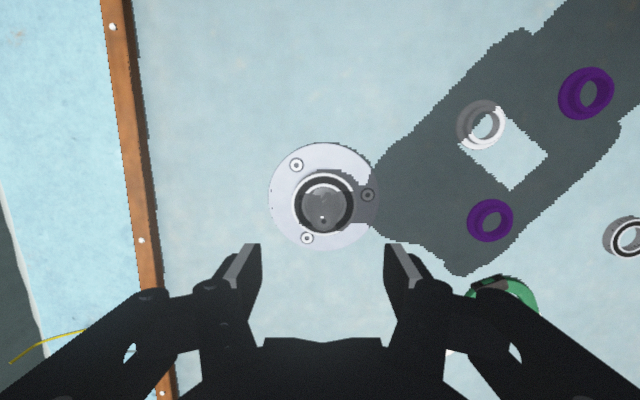

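Large bearing is seated: the wrist view shows it around the spindle at (323,203), and its top measures 0.0322 m. Next is the spacer.

```bash
python3 - <<'E'
from h import *
print(status.state()['position'])
p=cams.read_camera("wrist");W=cloud(p).reshape(-1,3)
for h,lo,hi in ((.012,.010,.015),(.004,.0025,.006)):
    d=np.hypot(W[:,0]-.541,W[:,1]+.1895); q=W[(d<.028)&(W[:,2]>lo)&(W[:,2]<hi)]
    print(len(q),q.mean(0),cv2.minEnclosingCircle(q[:,:2].astype(np.float32)))
E
python3 -m crank '[[[0,0,0],[0.010,0.03,0],-0.4],[[0,0,0],[0.020,0.03,0],-0.4],[[0,0,0],[0.02,0.03,0],-0.4],[[0,0,0],[0.01,0.03,0],-0.4],[[0,0,0],[0.001,0.009,0],-0.5],[[0,0,0],[0,0,0],-0.5],[[0,0,0],[0,0,0],-0.5]]' 40
python3 - <<'E'
from h import *
print(status.state()['position'])
p=cams.read_camera("wrist");W=cloud(p).reshape(-1,3)
cv2.imwrite("pics/wrist7.png",p["image"])
for h,lo,hi in ((.012,.010,.015),(.004,.0025,.006)):
    d=np.hypot(W[:,0]-.541,W[:,1]+.1895); q=W[(d<.028)&(W[:,2]>lo)&(W[:,2]<hi)]
    print(len(q),q.mean(0),cv2.minEnclosingCircle(q[:,:2].astype(np.float32)))
E
```

```text
[ 0.60211743 -0.31877164  0.13519402]
630 [ 0.54047058 -0.19065629  0.0123902 ] ((0.5413283705711365, -0.190277099609375), 0.01567012071609497)
745 [ 0.54014981 -0.19477832  0.00454998] ((0.54027259349823, -0.19100913405418396), 0.025365935638546944)
clock: 9.87
position: [0.5411, -0.1899, 0.1337]
ee_rot: [-0.0, 1.0, 0.0, -0.0]
ft_force: [-0.1, -0.5, -0.1]
gripper_width: 0.064
[ 0.54110714 -0.18986219  0.1337487 ]
484 [ 0.54031358 -0.18994567  0.01253752] ((0.5407075881958008, -0.18983791768550873), 0.015249419026076794)
648 [ 0.53843753 -0.18992749  0.00465649] ((0.5412975549697876, -0.19106099009513855), 0.021052418276667595)
```

View pics/wrist7.png

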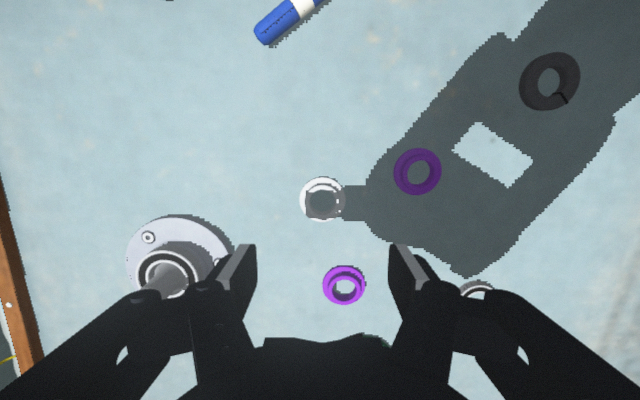

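```bash
python3 -m crank '[[[0,0,0],[0,0,0.03],0.15],[[0,0,0],[0,0,0.03],0.15],[[0,0,0],[0,0,0.013],0.15],[[0,0,0],[0,0,0],0.15],[[0,0,0],[0,0,0],0.15],[[0,0,0],[0,0,0],0.15]]' 40
python3 - <<'E'
from h import *
s=status.state();print(s['position'],s['gripper_width']);x,y,z=s['position']
for c in ["side","wrist"]:
    p=cams.read_camera(c);W=cloud(p).reshape(-1,3)
    cv2.imwrite(f"pics/{c}8.png",p["image"])
    q=W[(abs(W[:,0]-x)<.015)&(abs(W[:,1]-y)<.045)&(W[:,2]>.025)]
    print(c,np.sort(q[:,2])[:12].round(4))
E
```

```text
clock: 10.42
position: [0.5417, -0.1906, 0.0623]
ee_rot: [0.0, 1.0, -0.001, 0.001]
ft_force: [-0.2, 0.1, 0.7]
gripper_width: 0.036
[ 0.54166925 -0.19059072  0.06225009] 0.03595452130280157
side [0.0457 0.0466 0.0471 0.0473 0.0473 0.0474 0.0474 0.0475 0.0483 0.0484
 0.0485 0.0485]
wrist [0.0469 0.0472 0.0473 0.0474 0.0475 0.0477 0.0478 0.0478 0.0479 0.0479
 0.0479 0.0479]
```

```bash
python3 -m crank '[[[0,0,0],[0,0,0.02],0.15],[[0,0,0],[0,0,0.012],0.15],[[0,0,0],[0,0,0.007],0.15],[[0,0,0],[0,0,0],0.15],[[0,0,0],[0,0,0],0.15]]' 40
python3 -c "
from h import *
print(status.state()['position'])"
```

```text
clock: 10.93
position: [0.541, -0.1896, 0.0225]
ee_rot: [0.0, 1.0, 0.0, -0.0]
ft_force: [0.5, -0.2, -0.3]
gripper_width: 0.0365
[ 0.54104411 -0.18962767  0.02247516]
```

```bash
python3 -m crank '[[[0,0,0],[0,0,0.001],0.15],[[0,0,0],[0,0,0],0.5],[[0,0,0],[0,0,0],0.5],[[0,0,0],[0,0,0],0.5],[[0,0,0],[0,0,0],0.5],[[0,0,0],[0,0,0],0.5]]' 40
python3 -m crank '[[[0,0,0],[0,0,-0.02],0.5],[[0,0,0],[0,0,-0.03],0.5],[[0,0,0],[0,0,-0.03],0.5],[[0,0,0],[0,0,-0.025],0.5],[[0,0,0],[0,0,0],0.5],[[0,0,0],[0,0,0],0.5],[[0,0,0],[0,0,0],0.5]]' 40
python3 - <<'E'
from h import *
z=status.state()['position'][2]; held(.012,.015,z-.0215)
for c in ["side","wrist"]:
    p=cams.read_camera(c);cv2.imwrite(f"pics/{c}9.png",p["image"])
E
```

```text
clock: 11.43
position: [0.5414, -0.1898, 0.0222]
ee_rot: [0.0, 1.0, -0.0, 0.001]
ft_force: [-0.8, 1.5, 6.5]
gripper_width: 0.0273
clock: 12.02
position: [0.5405, -0.1893, 0.1255]
ee_rot: [0.0, 1.0, 0.0, -0.001]
ft_force: [-0.4, -0.1, -0.5]
gripper_width: 0.0269
n 722 top z at tcp 0.115 tilt [ 0.048 -0.007] resid 0.0006
mean [ 0.5438 -0.1902  0.1152] enc ((0.5395994782447815, -0.1895129382610321), 0.018453098833560944) tcp [ 0.5405 -0.1893  0.1255]
```

View pics/wrist9.png

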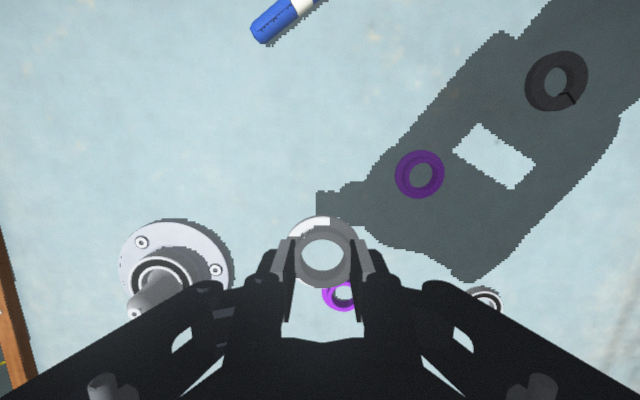

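```bash
python3 -m crank '[[[0,0,0],[-0.01,-0.02,0],0.5],[[0,0,0],[-0.015,-0.03,0],0.5],[[0,0,0],[-0.015,-0.03,0],0.5],[[0,0,0],[-0.015,-0.03,0],0.5],[[0,0,0],[-0.0055,-0.019,0],0.5],[[0,0,0],[0,0,0],0.5],[[0,0,0],[0,0,0],0.5],[[0,0,0],[0,0,0],0.5]]' 40
python3 - <<'E'
from h import *
z=status.state()['position'][2]; held(.012,.015,z-.0222)
E
```

```text
clock: 12.83
position: [0.6011, -0.3177, 0.1254]
ee_rot: [-0.0, 1.0, 0.001, -0.001]
ft_force: [0.3, 0.2, -1.0]
gripper_width: 0.0271
n 583 top z at tcp 0.1144 tilt [ 0.096 -0.009] resid 0.0007
mean [ 0.6055 -0.3186  0.1148] enc ((0.6004146933555603, -0.31763237714767456), 0.018446272239089012) tcp [ 0.6011 -0.3177  0.1254]
```

```bash
python3 - <<'E'
from h import *
p=cams.read_camera("wrist");W=cloud(p)
cv2.imwrite("pics/w10.png",cv2.resize(p["image"][190:330,240:400],None,fx=4,fy=4,interpolation=cv2.INTER_NEAREST))
for v in range(212,300,6): print(v,[f"{W[v,u,0]:.3f},{W[v,u,2]:.3f}" for u in (300,312,324,336,348)])
p=cams.read_camera("side");cv2.imwrite("pics/s10.png",cv2.resize(p["image"][80:220,240:400],None,fx=4,fy=4,interpolation=cv2.INTER_NEAREST))
E
```

```text
212 ['0.601,0.033', '0.595,0.055', '0.593,0.061', '0.602,0.030', '0.601,0.033']
218 ['0.606,0.033', '0.582,0.108', '0.582,0.109', '0.582,0.109', '0.606,0.032']
224 ['0.585,0.108', '0.585,0.108', '0.585,0.108', '0.585,0.108', '0.585,0.107']
230 ['0.588,0.109', '0.587,0.112', '0.586,0.114', '0.587,0.110', '0.588,0.108']
236 ['0.591,0.109', '0.588,0.117', '0.588,0.116', '0.588,0.116', '0.591,0.109']
242 ['0.592,0.116', '0.625,0.033', '0.626,0.033', '0.591,0.117', '0.592,0.114']
248 ['0.594,0.117', '0.640,0.011', '0.640,0.011', '0.640,0.012', '0.595,0.116']
254 ['0.598,0.116', '0.645,0.011', '0.645,0.011', '0.645,0.012', '0.598,0.116']
260 ['0.601,0.115', '0.656,0.001', '0.656,0.000', '0.656,0.001', '0.601,0.116']
266 ['0.605,0.115', '0.661,0.002', '0.661,0.002', '0.609,0.105', '0.604,0.116']
272 ['0.607,0.116', '0.610,0.110', '0.612,0.107', '0.610,0.112', '0.607,0.117']
278 ['0.611,0.116', '0.610,0.116', '0.612,0.114', '0.610,0.117', '0.615,0.108']
284 ['0.680,0.001', '0.614,0.116', '0.613,0.117', '0.614,0.116', '0.680,0.000']
290 ['0.686,0.000', '0.686,0.001', '0.686,0.001', '0.686,0.001', '0.686,0.001']
296 ['0.692,0.001', '0.692,0.002', '0.693,-0.000', '0.692,0.001', '0.692,0.001']
```

View pics/w10.png

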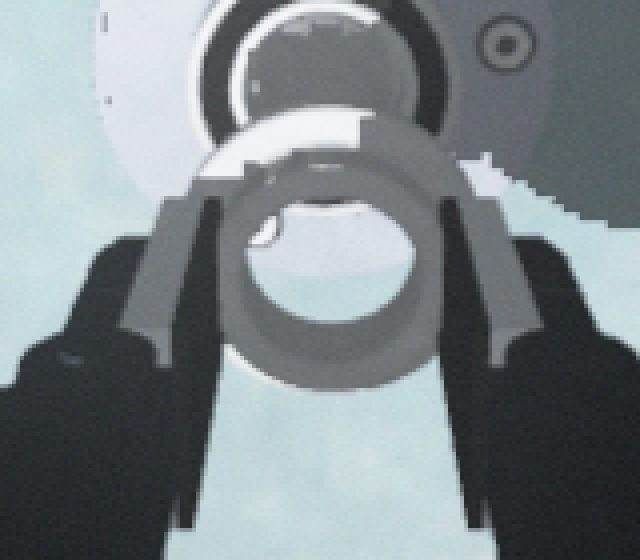

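View pics/s10.png

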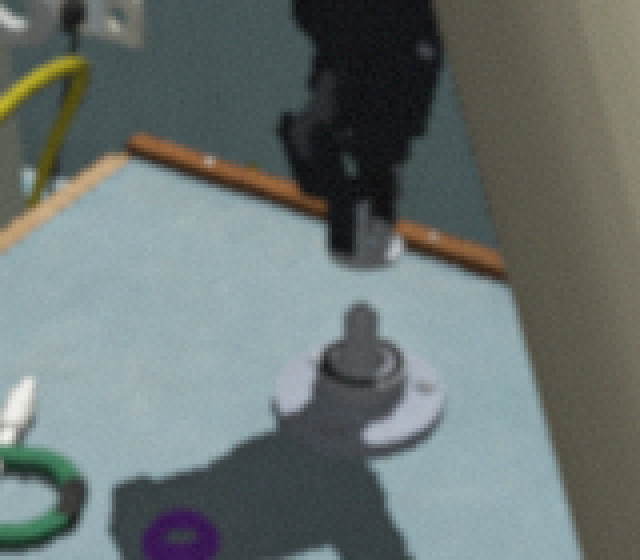

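```bash
python3 -m crank '[[[0,0,0],[-0.0005,-0.0007,0.01],0.5],[[0,0,0],[0,0,0.012],0.5],[[0,0,0],[0,0,0.01],0.5],[[0,0,0],[0,0,0.005],0.5],[[0,0,0],[0,0,0.005],0.5],[[0,0,0],[0,0,0.005],0.5],[[0,0,0],[0,0,0.005],0.5],[[0,0,0],[0,0,0],0.5]]' 40
python3 -c "
from h import *
print(status.state()['ft_force'])"
python3 -m crank '[[[0,0,0],[0,0,0.005],0.5],[[0,0,0],[0,0,0.005],0.5],[[0,0,0],[0,0,0.004],0.5],[[0,0,0],[0,0,0.002],0.5],[[0,0,0],[0,0,0.001],0.5],[[0,0,0],[0,0,0],0.5],[[0,0,0],[0,0,0],0.5]]' 40
python3 - <<'E'
from h import *
p=cams.read_camera("wrist");W=cloud(p)
cv2.imwrite("pics/w11.png",cv2.resize(p["image"][190:330,240:400],None,fx=4,fy=4,interpolation=cv2.INTER_NEAREST))
for v in range(224,290,6): print(v,[f"{W[v,u,0]:.3f},{W[v,u,2]:.3f}" for u in (300,312,324,336,348)])
print(status.state()['ft_force'])
E
```

```text
clock: 13.65
position: [0.6016, -0.3191, 0.0732]
ee_rot: [0.0, 1.0, 0.0, -0.001]
ft_force: [0.2, 0.5, -1.2]
gripper_width: 0.0272
[ 0.16394737  0.53574664 -1.15789865]
clock: 14.23
position: [0.602, -0.3193, 0.0575]
ee_rot: [0.0, 1.0, -0.0, 0.0]
ft_force: [-0.6, -0.3, 0.2]
gripper_width: 0.0274
224 ['0.586,0.039', '0.586,0.039', '0.586,0.039', '0.586,0.040', '0.586,0.038']
230 ['0.589,0.039', '0.588,0.043', '0.587,0.046', '0.588,0.042', '0.589,0.041']
236 ['0.592,0.041', '0.589,0.049', '0.589,0.049', '0.589,0.047', '0.592,0.040']
242 ['0.592,0.047', '0.595,0.040', '0.593,0.046', '0.592,0.047', '0.593,0.045']
248 ['0.595,0.047', '0.595,0.049', '0.594,0.052', '0.595,0.048', '0.595,0.048']
254 ['0.599,0.047', '0.595,0.055', '0.593,0.060', '0.595,0.055', '0.598,0.048']
260 ['0.602,0.047', '0.595,0.062', '0.594,0.064', '0.595,0.062', 'nan,nan']
266 ['0.604,0.049', '0.597,0.064', '0.596,0.065', '0.597,0.063', '0.605,0.048']
272 ['0.608,0.047', '0.599,0.065', '0.598,0.067', '0.599,0.065', '0.609,0.046']
278 ['0.611,0.048', '0.601,0.067', '0.600,0.068', '0.601,0.066', '0.616,0.040']
284 ['0.623,0.032', '0.604,0.066', '0.603,0.069', '0.604,0.066', '0.623,0.033']
[-0.06155705  0.45087959 -0.59586825]
```

View pics/w11.png

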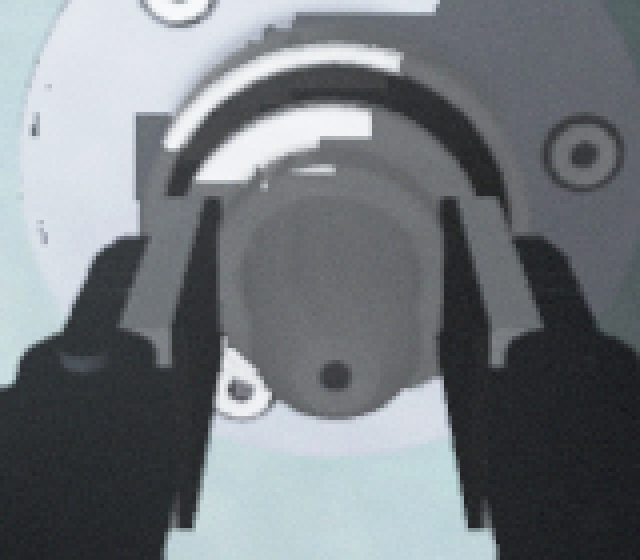

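```bash
python3 -m crank '[[[0,0,0],[0,0,0.002],0.5],[[0,0,0],[0,0,0.001],0.5],[[0,0,0],[0,0,0.0003],0.5],[[0,0,0],[0,0,0],0.5],[[0,0,0],[0,0,0],0.15],[[0,0,0],[0,0,0],0.15],[[0,0,0],[0,0,0],0.15],[[0,0,0],[0,0,0],0.15]]' 40
python3 -m crank '[[[0,0,0],[0,0,-0.015],0.15],[[0,0,0],[0,0,-0.03],0.0],[[0,0,0],[0,0,-0.03],0],[[0,0,0],[0,0,0],0],[[0,0,0],[0,0,0],0],[[0,0,0],[0,0,0],0]]' 40
cat >> h.py <<'E'
def stack(png=None):
    for c in ["side","wrist"]:
        p=cams.read_camera(c);W=cloud(p)
        if png: cv2.imwrite(f"pics/{c}{png}.png",p["image"])
        W=W.reshape(-1,3);d=np.hypot(W[:,0]-.6012,W[:,1]+.3186)
        for n,h,a,b in (("LB",.032,.0205,.027),("flange",.036,.0155,.021),("hub",.044,.0112,.0155),("SB",.054,.0112,.020),("collar",.063,.0112,.022)):
            q=W[(d<b+.004)&(d>a-.002)&(abs(W[:,2]-h)<.0025)]
            if len(q)>20: print(c,n,len(q),"z",np.median(q[:,2]).round(4),"enc",np.round(sum(map(lambda t:list(t) if isinstance(t,tuple) else [t],cv2.minEnclosingCircle(q[:,:2].astype(np.float32))),[]),4))
E
python3 -c "
from h import *
stack('12');print(status.state()['position'])"
```

```text
clock: 14.95
position: [0.6019, -0.3193, 0.0539]
ee_rot: [0.0, 1.0, 0.0, -0.0]
ft_force: [-0.1, 0.4, -0.5]
gripper_width: 0.0367
clock: 15.45
position: [0.6016, -0.3191, 0.1282]
ee_rot: [0.0, 1.0, 0.0, -0.0]
ft_force: [-0.6, 0.9, -0.2]
gripper_width: 0.0427
side LB 103 z 0.0324 enc [ 0.5983 -0.3173  0.0267]
side flange 72 z 0.0359 enc [ 0.6011 -0.3187  0.0245]
side hub 45 z 0.0441 enc [ 0.5992 -0.317   0.0159]
wrist LB 1374 z 0.0323 enc [ 0.6015 -0.3188  0.0263]
wrist flange 830 z 0.0367 enc [ 0.6014 -0.3186  0.025 ]
wrist hub 474 z 0.0446 enc [ 0.6014 -0.3195  0.0151]
wrist collar 48 z 0.0617 enc [ 0.6029 -0.3189  0.0097]
[ 0.60144619 -0.31893673  0.12751332]
```

View pics/wrist12.png

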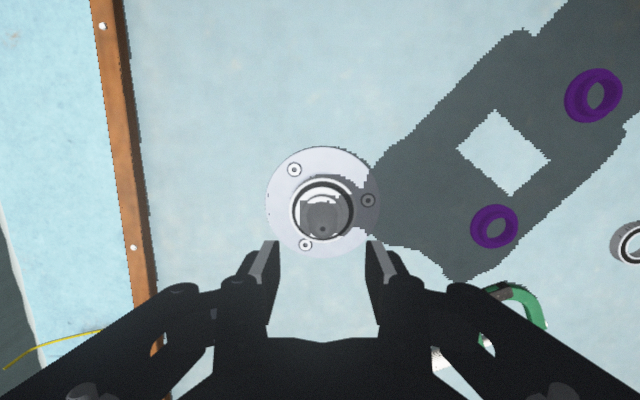

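Spacer is seated: hub top 0.0446 m, centred to about 1 mm. Next is the small bearing.

```bash
python3 -m crank '[[[0,0,0],[-0.003,0.02,0],-0.2],[[0,0,0],[-0.004,0.03,0],-0.2],[[0,0,0],[-0.004,0.035,0],-0.2],[[0,0,0],[-0.005,0.035,0],-0.2],[[0,0,0],[-0.005,0.035,0],-0.2],[[0,0,0],[-0.005,0.035,0],-0.2],[[0,0,0],[-0.005,0.035,0],-0.2],[[0,0,0],[-0.005,0.03,0],-0.2],[[0,0,0],[-0.0005,0.018,0],-0.2],[[0,0,0],[0,0,0],-0.2]]' 40
python3 -m crank '[[[0,0,0],[0,0,0],-0.2],[[0,0,0],[0,0,0],-0.2]]'
python3 - <<'E'
from h import *
print(status.state()['position'],status.state()['joint_pos'])
p=cams.read_camera("wrist");W=cloud(p).reshape(-1,3)
cv2.imwrite("pics/wrist13.png",p["image"])
d=np.hypot(W[:,0]-.638,W[:,1]+.046); q=W[(d<.028)&(W[:,2]>.0075)&(W[:,2]<.0135)]
print(len(q),q.mean(0),cv2.minEnclosingCircle(q[:,:2].astype(np.float32)))
E
```

```text
clock: 16.38
position: [0.6381, -0.0424, 0.1279]
ee_rot: [-0.002, 1.0, 0.001, -0.001]
ft_force: [-0.5, -0.4, -0.6]
gripper_width: 0.0511
clock: 16.55
position: [0.6383, -0.0472, 0.1284]
ee_rot: [0.0, 1.0, -0.0, -0.0]
ft_force: [0.4, -0.0, 0.1]
gripper_width: 0.0513
[ 0.63827094 -0.04719844  0.12840032] [-2.56424770e-01  6.69566362e-01  1.26740298e+00 -3.34528975e-04
  1.20551846e+00 -1.82624642e+00]
1098 [ 0.63809143 -0.04538951  0.01025508] ((0.6387072205543518, -0.04548864811658859), 0.019336288794875145)
```

View pics/wrist13.png

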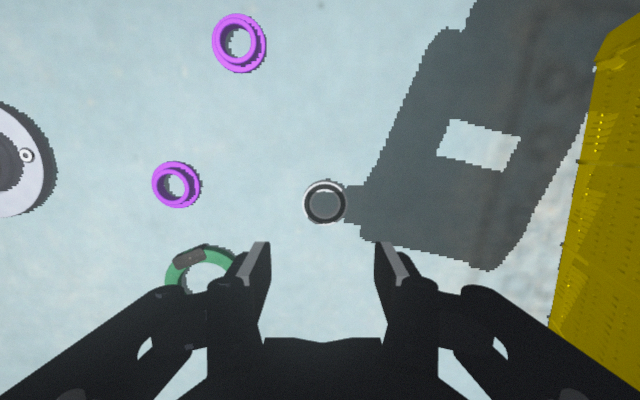

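```bash
python3 -m crank '[[[0,0,0],[0,0.0015,0.03],-0.2],[[0,0,0],[0,0,0.03],-0.2],[[0,0,0],[0,0,0.025],-0.2],[[0,0,0],[0,0,0.015],-0.2],[[0,0,0],[0,0,0.008],-0.2],[[0,0,0],[0,0,0],-0.2],[[0,0,0],[0,0,0],-0.2],[[0,0,0],[0,0,0],-0.2]]' 40
```

```text
clock: 17.27
position: [0.6392, -0.0454, 0.0224]
ee_rot: [0.0, 1.0, -0.0, 0.001]
ft_force: [-0.0, -0.0, 0.2]
gripper_width: 0.0511
```

```bash
python3 -m crank '[[[0,0,0],[0.0005,0,0.004],-0.2],[[0,0,0],[0,0,0.001],-0.2],[[0,0,0],[0,0,0],-0.2],[[0,0,0],[0,0,0],0.35],[[0,0,0],[0,0,0],0.35],[[0,0,0],[0,0,0],0.35],[[0,0,0],[0,0,0],0.35],[[0,0,0],[0,0,0],0.35],[[0,0,0],[0,0,0],0.35]]' 40
python3 -m crank '[[[0,0,0],[0,0,-0.02],0.35],[[0,0,0],[0,0,-0.03],0.35],[[0,0,0],[0,0,-0.03],0.35],[[0,0,0],[0,0,-0.03],0.35],[[0,0,0],[0,0,-0.01],0.35],[[0,0,0],[0,0,0],0.35],[[0,0,0],[0,0,0],0.35],[[0,0,0],[0,0,0],0.35]]' 40
cat >> h.py <<'E'
def grid(png):
    p=cams.read_camera("wrist");W=cloud(p)
    cv2.imwrite(f"pics/{png}.png",cv2.resize(p["image"][190:330,240:400],None,fx=4,fy=4,interpolation=cv2.INTER_NEAREST))
    for v in range(212,290,6): print(v,[f"{W[v,u,0]:.3f},{W[v,u,2]:.3f}" for u in (292,300,312,324,336,348,356)])
    s=status.state();print(s['position'],s['ft_force'],s['gripper_width'])
E
python3 -c "
from h import *
grid('w14')"
```

```text
clock: 18.02
position: [0.6383, -0.0448, 0.0165]
ee_rot: [0.0, 1.0, -0.0, 0.0]
ft_force: [-1.5, 0.2, 5.0]
gripper_width: 0.0361
clock: 18.68
position: [0.6371, -0.0446, 0.1337]
ee_rot: [0.0, 1.0, 0.0, -0.002]
ft_force: [-0.2, -1.0, -0.3]
gripper_width: 0.0355
212 ['0.649,0.001', '0.649,0.001', '0.649,0.002', '0.649,0.001', '0.649,0.000', '0.649,0.002', '0.649,0.001']
218 ['0.654,0.001', '0.654,0.001', '0.655,0.000', '0.654,0.001', '0.654,0.001', '0.655,0.000', '0.655,0.000']
224 ['0.660,0.002', '0.660,0.001', '0.619,0.121', '0.619,0.122', '0.620,0.119', '0.660,0.002', '0.660,-0.000']
230 ['0.666,0.001', '0.622,0.121', '0.620,0.126', '0.620,0.128', '0.620,0.128', '0.666,0.000', '0.666,0.000']
236 ['0.626,0.119', '0.623,0.127', '0.623,0.128', '0.623,0.126', '0.623,0.128', '0.623,0.127', '0.671,0.001']
242 ['0.625,0.129', '0.626,0.128', '0.626,0.127', '0.625,0.129', '0.626,0.127', '0.626,0.127', '0.628,0.123']
248 ['0.629,0.127', '0.629,0.127', '0.683,0.000', '0.683,0.000', '0.683,0.001', '0.629,0.128', '0.629,0.128']
254 ['0.632,0.126', '0.632,0.128', '0.689,0.001', '0.690,-0.000', '0.689,0.001', '0.632,0.127', '0.632,0.128']
260 ['0.635,0.127', '0.635,0.127', '0.695,0.001', '0.695,0.000', '0.695,0.001', '0.635,0.128', '0.635,0.127']
266 ['0.638,0.127', '0.639,0.125', '0.701,0.001', '0.701,0.001', '0.701,0.001', '0.638,0.127', '0.638,0.127']
272 ['0.642,0.126', '0.642,0.127', '0.707,0.001', '0.708,-0.000', '0.707,0.001', '0.641,0.128', '0.642,0.127']
278 ['0.644,0.127', '0.644,0.128', '0.647,0.122', '0.649,0.119', '0.647,0.123', '0.645,0.127', '0.645,0.127']
284 ['0.647,0.128', '0.648,0.127', '0.648,0.127', '0.648,0.126', '0.647,0.128', '0.647,0.128', '0.720,-0.000']
[ 0.63713291 -0.04461644  0.13369339] [-0.53612472  0.99569991 -1.82621234] 0.03588809501695895
```

View pics/w14.png

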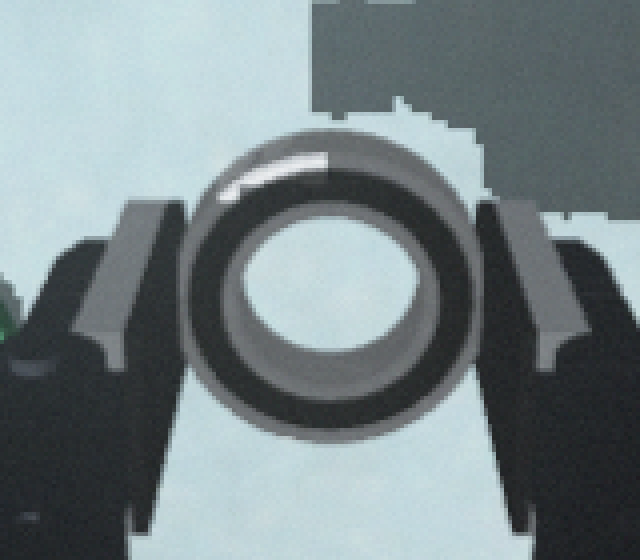

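```bash
python3 -m crank '[[[0,0,0],[0.003,-0.02,0],0.35],[[0,0,0],[0.004,-0.03,0],0.35],[[0,0,0],[0.005,-0.035,0],0.35],[[0,0,0],[0.005,-0.035,0],0.35],[[0,0,0],[0.005,-0.035,0],0.35],[[0,0,0],[0.005,-0.035,0],0.35],[[0,0,0],[0.005,-0.035,0],0.35],[[0,0,0],[0.004,-0.03,0],0.35],[[0,0,0],[0,-0.019,0],0.35],[[0,0,0],[0,0,0],0.35]]' 40
python3 -m crank '[[[0,0,0],[0,0,0],0.35],[[0,0,0],[0,0,0],0.35],[[0,0,0],[0,0,0],0.35]]'
python3 -c "
from h import *
grid('w15')" | tail -1
```

```text
clock: 19.57
position: [0.6005, -0.3225, 0.1338]
ee_rot: [0.002, 1.0, 0.0, -0.001]
ft_force: [-0.1, -0.3, -0.0]
gripper_width: 0.036
clock: 19.82
position: [0.6021, -0.3174, 0.1355]
ee_rot: [-0.001, 1.0, 0.0, -0.0]
ft_force: [-0.6, -0.1, 0.6]
gripper_width: 0.0358
[ 0.60219519 -0.31746917  0.13573369] [-0.41317756 -0.41438429 -0.68841734] 0.03611455896552649
```

View pics/w15.png

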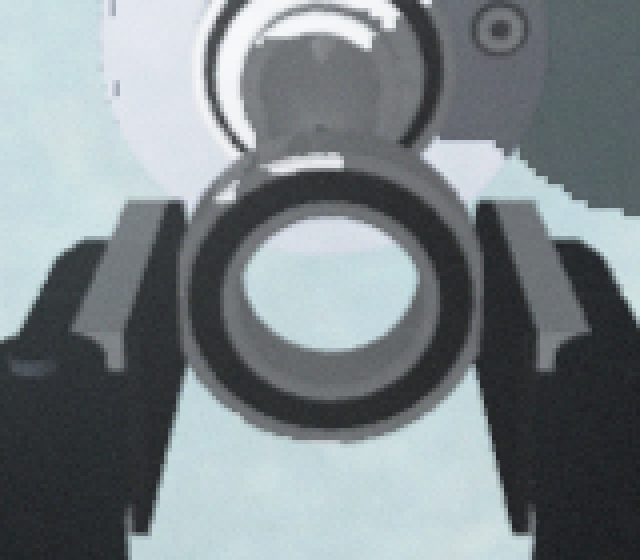

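```bash
python3 -m crank '[[[0,0,0],[0.0007,-0.0012,0.015],0.35],[[0,0,0],[0,0,0.015],0.35],[[0,0,0],[0,0,0.012],0.35],[[0,0,0],[0,0,0.005],0.35],[[0,0,0],[0,0,0.005],0.35],[[0,0,0],[0,0,0.005],0.35],[[0,0,0],[0,0,0.005],0.35],[[0,0,0],[0,0,0.005],0.35],[[0,0,0],[0,0,0],0.35],[[0,0,0],[0,0,0],0.35]]' 40
python3 -c "
from h import *
grid('w16')"
```

```text
clock: 20.7
position: [0.6012, -0.32, 0.0689]
ee_rot: [0.0, 1.0, 0.0, -0.0]
ft_force: [-0.1, 0.3, -1.0]
gripper_width: 0.0359
212 ['0.584,0.033', '0.585,0.031', '0.583,0.037', '0.583,0.038', '0.583,0.037', '0.585,0.032', '0.584,0.033']
218 ['0.588,0.032', '0.587,0.036', '0.587,0.036', '0.587,0.037', '0.587,0.036', '0.587,0.036', '0.588,0.033']
224 ['0.592,0.032', '0.590,0.037', '0.584,0.055', '0.583,0.058', '0.584,0.054', '0.590,0.037', '0.591,0.033']
230 ['0.594,0.036', '0.587,0.056', '0.584,0.063', '0.584,0.064', '0.584,0.062', '0.593,0.038', '0.593,0.037']
236 ['0.590,0.054', '0.586,0.064', '0.587,0.062', '0.587,0.062', '0.587,0.062', '0.587,0.063', '0.596,0.038']
242 ['0.590,0.062', '0.590,0.063', '0.590,0.062', '0.590,0.064', '0.590,0.062', '0.590,0.063', '0.592,0.057']
248 ['0.593,0.062', '0.593,0.063', '0.596,0.056', '0.594,0.061', '0.594,0.059', '0.593,0.063', '0.593,0.063']
254 ['0.597,0.061', '0.596,0.062', '0.596,0.062', '0.595,0.065', '0.596,0.062', '0.596,0.062', '0.596,0.062']
260 ['0.599,0.063', '0.600,0.062', '0.599,0.064', '0.597,0.067', '0.598,0.065', '0.599,0.063', '0.599,0.064']
266 ['0.603,0.062', '0.604,0.060', '0.601,0.065', '0.600,0.067', '0.601,0.065', '0.602,0.064', '0.602,0.062']
272 ['0.605,0.063', '0.606,0.062', '0.604,0.065', '0.603,0.068', '0.603,0.067', '0.606,0.062', '0.606,0.062']
278 ['0.609,0.062', '0.609,0.062', '0.610,0.061', '0.606,0.068', '0.609,0.063', '0.608,0.063', '0.609,0.062']
284 ['0.612,0.063', '0.612,0.062', '0.611,0.063', '0.612,0.062', '0.612,0.062', '0.612,0.062', '0.641,0.011']
[ 0.60132338 -0.32008872  0.06929561] [ 0.10513526 -0.07080624  0.54251191] 0.03603649597010184
```

View pics/w16.png

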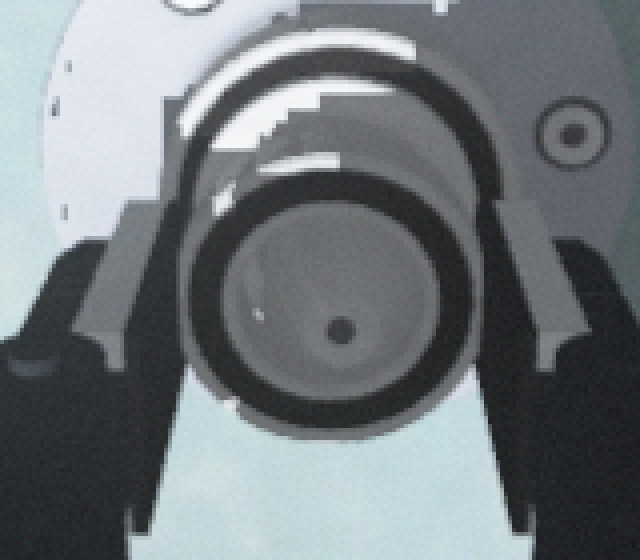

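```bash
python3 -m crank '[[[0,0,0],[0,0.0012,0.002],0.35],[[0,0,0],[0,0,0.002],0.35],[[0,0,0],[0,0,0.002],0.35],[[0,0,0],[0,0,0.0015],0.35],[[0,0,0],[0,0,0.0005],0.35],[[0,0,0],[0,0,0],0.35],[[0,0,0],[0,0,0],0.35],[[0,0,0],[0,0,0],0.35]]' 40
python3 -c "
from h import *
grid('w17')" | tail -5
```

```text
clock: 21.42
position: [0.6012, -0.3189, 0.0611]
ee_rot: [0.0, 1.0, -0.0, 0.0]
ft_force: [0.9, -1.5, -1.2]
gripper_width: 0.0358
266 ['0.602,0.055', '0.603,0.053', '0.598,0.064', '0.597,0.065', '0.598,0.063', '0.602,0.055', '0.603,0.054']
272 ['0.606,0.054', '0.606,0.054', '0.599,0.067', '0.598,0.069', '0.600,0.066', '0.606,0.055', '0.605,0.055']
278 ['0.609,0.054', '0.609,0.054', '0.602,0.068', '0.601,0.068', '0.603,0.066', '0.609,0.055', '0.608,0.056']
284 ['0.612,0.055', '0.612,0.055', '0.605,0.067', '0.605,0.067', '0.606,0.065', '0.612,0.055', '0.637,0.011']
[ 0.60122761 -0.31883338  0.06110151] [ 0.58816148 -0.0069121  -0.86340137] 0.035931655316399025
```

```bash
python3 -m crank '[[[0,0,0],[0,0,0.0005],0.35],[[0,0,0],[0,0,0],0.35],[[0,0,0],[0,0,0],-0.1],[[0,0,0],[0,0,0],-0.1],[[0,0,0],[0,0,0],-0.1],[[0,0,0],[0,0,0],-0.1],[[0,0,0],[0,0,-0.015],-0.1],[[0,0,0],[0,0,-0.03],-0.2],[[0,0,0],[0,0,-0.03],-0.2],[[0,0,0],[0,0,0],-0.2]]' 40
python3 -c "
from h import *
stack('18');print(status.state()['position'])"
```

```text
clock: 22.3
position: [0.6031, -0.3201, 0.1423]
ee_rot: [0.0, 1.0, -0.003, 0.004]
ft_force: [-0.5, 0.4, 0.7]
gripper_width: 0.051
side LB 104 z 0.0322 enc [ 0.5999 -0.3171  0.0266]
side flange 64 z 0.0362 enc [ 0.5996 -0.316   0.0217]
side SB 93 z 0.0543 enc [ 0.6007 -0.3177  0.0205]
wrist LB 933 z 0.0324 enc [ 0.6014 -0.3186  0.0263]
wrist flange 289 z 0.0365 enc [ 0.6011 -0.3185  0.0249]
wrist hub 27 z 0.0457 enc [ 0.594  -0.3187  0.0157]
wrist SB 1368 z 0.0542 enc [ 0.6019 -0.3188  0.0194]
wrist collar 47 z 0.0618 enc [ 0.6031 -0.3193  0.0097]
[ 0.60154971 -0.31900549  0.13665837]
```

View pics/wrist18.png

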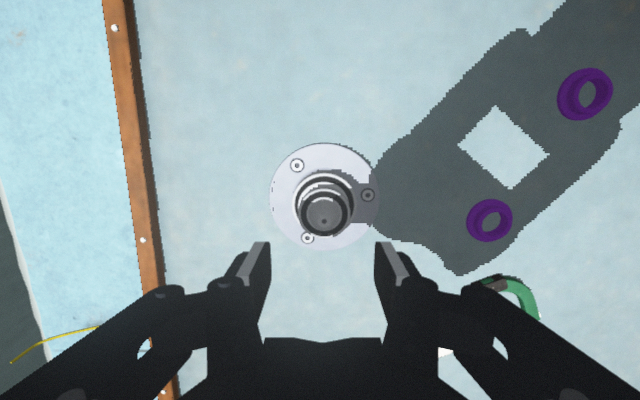

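Small bearing is seated: top 0.0542 m, centred. Last is the collar.

```bash
python3 -m crank '[[[0,0,0],[0.01,0.02,0],-0.3],[[0,0,0],[0.015,0.03,0],-0.3],[[0,0,0],[0.018,0.034,0],-0.3],[[0,0,0],[0.018,0.034,0],-0.3],[[0,0,0],[0.018,0.034,0],-0.3],[[0,0,0],[0.018,0.034,0],-0.3],[[0,0,0],[0.018,0.034,0],-0.3],[[0,0,0],[0.018,0.034,0],-0.3],[[0,0,0],[0.015,0.03,0],-0.3],[[0,0,0],[0.009,0.02,0],-0.3]]' 40
python3 -m crank '[[[0,0,0],[0,0,0],-0.3],[[0,0,0],[0,0,0],-0.3],[[0,0,0],[0,0,0],-0.3]]'
python3 - <<'E'
from h import *
print(status.state()['position'],status.state()['joint_pos'])
p=cams.read_camera("wrist");W=cloud(p).reshape(-1,3)
cv2.imwrite("pics/wrist19.png",p["image"])
d=np.hypot(W[:,0]-.4445,W[:,1]+.0143); q=W[(d<.030)&(W[:,2]>.0065)&(W[:,2]<.0125)]
print(len(q),q.mean(0),cv2.minEnclosingCircle(q[:,:2].astype(np.float32)))
E
```

```text
clock: 23.23
position: [0.4418, -0.0123, 0.1344]
ee_rot: [-0.0, 1.0, 0.001, -0.001]
ft_force: [-0.0, -0.6, -0.4]
gripper_width: 0.0556
clock: 23.48
position: [0.4445, -0.0152, 0.1351]
ee_rot: [0.0, 1.0, 0.0, -0.0]
ft_force: [0.5, 0.2, 0.1]
gripper_width: 0.0554
[ 0.44445215 -0.01520711  0.13506   ] [-2.98710881e-01  2.73041150e-01  1.87813949e+00 -1.83421200e-04
  9.90971744e-01 -1.86905316e+00]
1369 [ 0.44514297 -0.01347391  0.00965648] ((0.44587910175323486, -0.013419498689472675), 0.021342001855373383)
```

View pics/wrist19.png

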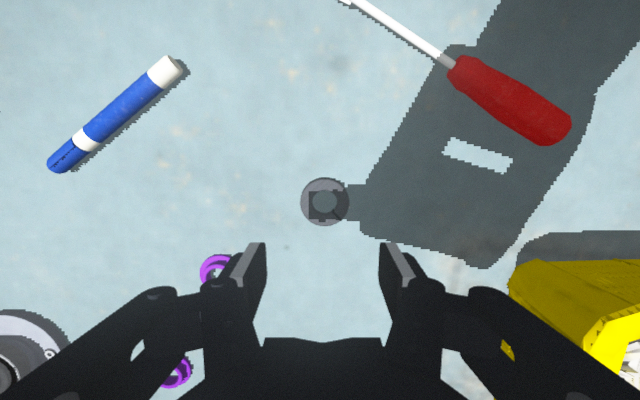

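```bash
python3 -m crank '[[[0,0,0],[-0.0008,0.0015,0.03],-0.3],[[0,0,0],[0,0,0.03],-0.3],[[0,0,0],[0,0,0.025],-0.3],[[0,0,0],[0,0,0.02],-0.3],[[0,0,0],[0,0,0.008],-0.3],[[0,0,0],[0,0,0],-0.3],[[0,0,0],[0,0,0],-0.3],[[0,0,0],[0,0,0],-0.3]]' 40
```

```text
clock: 24.2
position: [0.4459, -0.0137, 0.0235]
ee_rot: [0.0, 1.0, -0.0, 0.001]
ft_force: [0.5, 0.6, 0.1]
gripper_width: 0.0556
```

```bash
python3 -m crank '[[[0,0,0],[0.0003,0,0.005],-0.3],[[0,0,0],[0,0,0.002],-0.3],[[0,0,0],[0,0,0],-0.3],[[0,0,0],[0,0,0],0.25],[[0,0,0],[0,0,0],0.25],[[0,0,0],[0,0,0],0.25],[[0,0,0],[0,0,0],0.25],[[0,0,0],[0,0,0],0.25],[[0,0,0],[0,0,0],0.25],[[0,0,0],[0,0,0],0.25]]' 40
python3 -m crank '[[[0,0,0],[0,0,-0.02],0.25],[[0,0,0],[0,0,-0.03],0.25],[[0,0,0],[0,0,-0.03],0.25],[[0,0,0],[0,0,-0.03],0.25],[[0,0,0],[0,0,-0.02],0.25],[[0,0,0],[0,0,0],0.25],[[0,0,0],[0,0,0],0.25],[[0,0,0],[0,0,0],0.25]]' 40
python3 -c "
from h import *
grid('w20')"
```

```text
clock: 25.03
position: [0.4449, -0.0132, 0.0161]
ee_rot: [-0.0, 1.0, -0.0, 0.0]
ft_force: [-2.6, 0.6, 6.9]
gripper_width: 0.0396
clock: 25.7
position: [0.4443, -0.0131, 0.1446]
ee_rot: [0.0, 1.0, 0.0, -0.001]
ft_force: [-0.0, -0.3, -0.3]
gripper_width: 0.0396
212 ['0.460,0.000', '0.460,-0.000', '0.460,0.000', '0.460,0.000', '0.460,0.001', '0.460,0.000', '0.459,0.001']
218 ['0.465,0.001', '0.465,0.000', '0.465,0.001', '0.465,0.001', '0.465,0.001', '0.466,0.000', '0.466,-0.000']
224 ['0.471,0.001', '0.471,0.001', '0.425,0.137', '0.425,0.137', '0.425,0.136', '0.471,0.002', '0.471,0.001']
230 ['0.477,0.001', '0.427,0.139', '0.427,0.138', '0.427,0.139', '0.428,0.137', '0.428,0.136', '0.477,0.000']
236 ['0.430,0.138', '0.430,0.138', '0.430,0.138', '0.430,0.139', '0.430,0.138', '0.430,0.138', '0.432,0.133']
242 ['0.433,0.139', '0.433,0.139', '0.433,0.138', '0.433,0.138', '0.433,0.138', '0.433,0.138', '0.433,0.138']
248 ['0.436,0.139', '0.436,0.138', '0.496,0.000', '0.496,0.000', '0.436,0.138', '0.436,0.138', '0.436,0.138']
254 ['0.439,0.139', '0.439,0.140', '0.501,0.001', '0.502,0.000', '0.501,0.001', '0.439,0.139', '0.439,0.138']
260 ['0.442,0.138', '0.443,0.137', '0.508,0.000', '0.508,0.000', '0.508,0.000', '0.442,0.138', '0.442,0.139']
266 ['0.445,0.139', '0.447,0.135', '0.514,0.000', '0.514,0.001', '0.514,0.001', '0.446,0.138', '0.445,0.139']
272 ['0.448,0.139', '0.449,0.138', '0.521,0.001', '0.521,0.000', '0.520,0.002', '0.449,0.138', '0.449,0.138']
278 ['0.452,0.139', '0.452,0.138', '0.455,0.132', '0.527,0.001', '0.454,0.134', '0.452,0.138', '0.452,0.138']
284 ['0.455,0.139', '0.455,0.139', '0.455,0.138', '0.457,0.135', '0.454,0.139', '0.455,0.138', '0.455,0.138']
[ 0.44417429 -0.01308619  0.14441511] [-0.50326759  0.23183405 -0.9097082 ] 0.03958481334909104
```

View pics/w20.png

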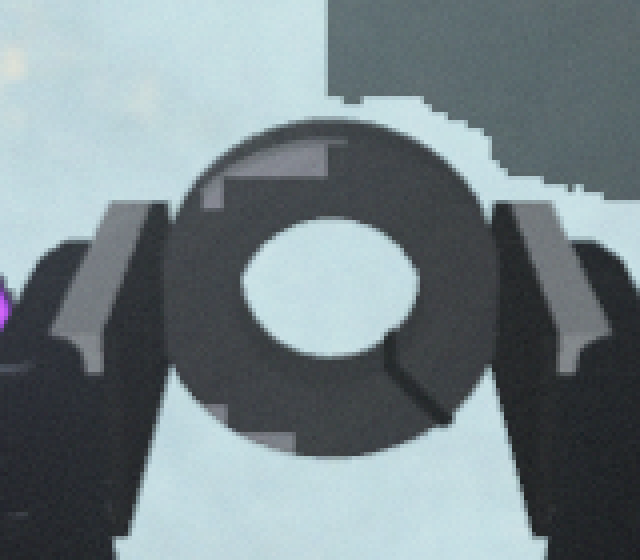

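```bash
python3 -m crank '[[[0,0,0],[-0.01,-0.02,0],0.25],[[0,0,0],[-0.015,-0.03,0],0.25],[[0,0,0],[-0.018,-0.034,0],0.25],[[0,0,0],[-0.018,-0.034,0],0.25],[[0,0,0],[-0.018,-0.034,0],0.25],[[0,0,0],[-0.018,-0.034,0],0.25],[[0,0,0],[-0.018,-0.034,0],0.25],[[0,0,0],[-0.018,-0.034,0],0.25],[[0,0,0],[-0.015,-0.03,0],0.25],[[0,0,0],[-0.009,-0.021,0],0.25]]' 40
python3 -m crank '[[[0,0,0],[0,0,0],0.25],[[0,0,0],[0,0,0],0.25],[[0,0,0],[0,0,0],0.25],[[0,0,0],[0,0,0],0.25]]'
python3 -c "
from h import *
grid('w21')"|tail -3
```

```text
clock: 26.58
position: [0.6019, -0.3207, 0.1431]
ee_rot: [0.001, 1.0, 0.001, -0.001]
ft_force: [0.2, 0.6, -1.2]
gripper_width: 0.0395
clock: 26.92
position: [0.6015, -0.3172, 0.145]
ee_rot: [-0.0, 1.0, 0.0, -0.0]
ft_force: [-0.5, 0.2, -0.3]
gripper_width: 0.0395
278 ['0.609,0.139', '0.609,0.138', '0.612,0.133', '0.685,0.001', '0.612,0.134', '0.609,0.139', '0.609,0.138']
284 ['0.612,0.138', '0.612,0.139', '0.613,0.137', '0.613,0.137', '0.612,0.138', '0.612,0.139', '0.612,0.139']
[ 0.60160231 -0.31720463  0.14536668] [-0.35143751  0.23127684  0.05671442] 0.039563869606551456
```

Now at z 0.145. I'll lower 0.067, which puts the underside around 0.063, just over the nose taper.

```bash
python3 -m crank '[[[0,0,0],[0.0003,-0.0015,0.015],0.25],[[0,0,0],[0,0,0.02],0.25],[[0,0,0],[0,0,0.015],0.25],[[0,0,0],[0,0,0.007],0.25],[[0,0,0],[0,0,0.005],0.25],[[0,0,0],[0,0,0.003],0.25],[[0,0,0],[0,0,0.002],0.25],[[0,0,0],[0,0,0],0.25],[[0,0,0],[0,0,0],0.25],[[0,0,0],[0,0,0],0.25]]' 40
python3 -c "
from h import *
grid('w22')"
```

```text
clock: 27.8
position: [0.6016, -0.3199, 0.0792]
ee_rot: [0.0, 1.0, -0.0, 0.0]
ft_force: [0.0, 0.4, -0.9]
gripper_width: 0.0395
212 ['0.588,0.032', '0.587,0.035', '0.586,0.038', '0.583,0.049', '0.584,0.046', '0.588,0.032', '0.588,0.032']
218 ['0.592,0.032', '0.590,0.037', '0.585,0.054', '0.585,0.055', '0.584,0.055', '0.590,0.037', '0.592,0.031']
224 ['0.594,0.036', '0.588,0.054', '0.582,0.071', '0.582,0.072', '0.583,0.070', '0.588,0.054', '0.596,0.032']
230 ['0.598,0.037', '0.585,0.072', '0.585,0.072', '0.584,0.073', '0.585,0.073', '0.585,0.071', '0.595,0.045']
236 ['0.588,0.072', '0.587,0.074', '0.587,0.073', '0.587,0.073', '0.588,0.073', '0.588,0.073', '0.589,0.068']
242 ['0.590,0.073', '0.591,0.072', '0.590,0.073', '0.591,0.072', '0.591,0.072', '0.590,0.073', '0.590,0.073']
248 ['0.594,0.073', '0.593,0.073', '0.598,0.063', '0.597,0.066', '0.597,0.064', '0.594,0.072', '0.593,0.073']
254 ['0.596,0.073', '0.597,0.073', '0.600,0.064', '0.599,0.066', '0.600,0.065', '0.596,0.074', '0.597,0.073']
260 ['0.600,0.073', '0.600,0.072', '0.604,0.064', '0.602,0.067', '0.603,0.066', '0.600,0.072', '0.600,0.072']
266 ['0.603,0.073', '0.604,0.071', 'nan,nan', '0.605,0.068', '0.607,0.064', '0.603,0.072', '0.603,0.072']
272 ['0.606,0.072', '0.606,0.073', '0.615,0.055', '0.612,0.061', '0.616,0.054', '0.606,0.072', '0.606,0.073']
278 ['0.609,0.073', '0.609,0.073', '0.612,0.067', '0.619,0.054', 'nan,nan', '0.609,0.073', '0.609,0.074']
284 ['0.612,0.073', '0.613,0.071', '0.613,0.072', '0.614,0.070', '0.612,0.073', '0.612,0.074', '0.612,0.073']
[ 0.60159674 -0.31990306  0.0790742 ] [-0.7872413  -0.41007944 -0.80705358] 0.039858914978847644
```

View pics/w22.png

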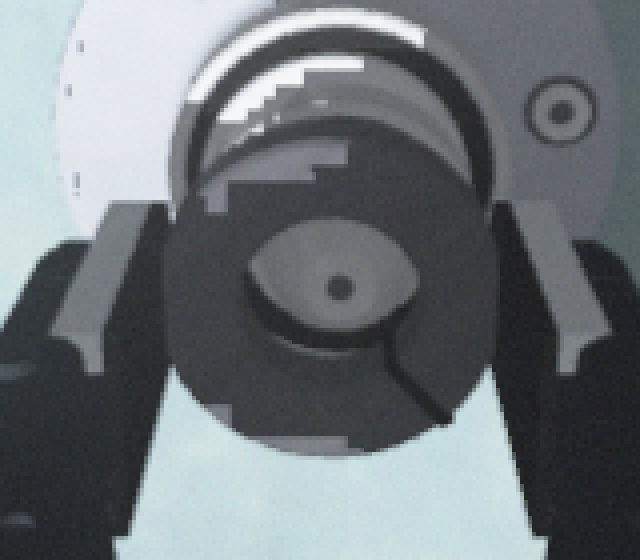

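```bash
python3 -m crank '[[[0,0,0],[0,0.001,0.002],0.25],[[0,0,0],[0,0,0.002],0.25],[[0,0,0],[0,0,0.002],0.25],[[0,0,0],[0,0,0.002],0.25],[[0,0,0],[0,0,0.001],0.25],[[0,0,0],[0,0,0],0.25],[[0,0,0],[0,0,0],0.25],[[0,0,0],[0,0,0],0.25]]' 40
python3 -c "
from h import *
grid('w23')"|tail -6
```

```text
clock: 28.52
position: [0.6015, -0.3188, 0.0701]
ee_rot: [0.0, 1.0, -0.0, 0.0]
ft_force: [-1.5, 0.9, 5.8]
gripper_width: 0.0399
260 ['0.599,0.065', '0.600,0.063', '0.599,0.065', '0.598,0.068', '0.599,0.064', '0.600,0.063', '0.599,0.064']
266 ['0.602,0.064', '0.604,0.062', '0.602,0.066', '0.601,0.068', '0.602,0.065', '0.603,0.063', '0.603,0.064']
272 ['0.606,0.063', '0.606,0.063', '0.605,0.066', '0.604,0.066', '0.605,0.065', '0.606,0.063', '0.606,0.064']
278 ['0.609,0.064', '0.609,0.063', '0.610,0.062', '0.607,0.067', '0.611,0.060', '0.608,0.065', '0.609,0.064']
284 ['0.612,0.063', '0.612,0.064', '0.613,0.063', '0.614,0.061', '0.613,0.062', '0.612,0.065', '0.612,0.063']
[ 0.60152969 -0.3188145   0.07010251] [-1.25249768  1.6251781   6.47370932] 0.03977922780798365
```

Contact force is 6 N and the collar top is near 0.0635, so it has reached the small bearing. Releasing.

```bash
python3 -m crank '[[[0,0,0],[0,0,0],-0.2],[[0,0,0],[0,0,0],-0.2],[[0,0,0],[0,0,0],-0.2],[[0,0,0],[0,0,0],-0.2],[[0,0,0],[0,0,-0.015],-0.2],[[0,0,0],[0,0,-0.03],-0.2],[[0,0,0],[0,0,-0.03],-0.2],[[0,0,0],[0,0,-0.02],-0.2],[[0,0,0],[0,0,0],-0.2],[[0,0,0],[0,0,0],-0.2]]' 40
python3 -c "
from h import *
stack('24');print(status.state()['position'])
for c in ['side','top']:
    p=cams.read_camera(c);W=cloud(p)
    for n in ['micrometer','marker']:
        for d in nets.outline_of(p,n)[:1]: print(c,n,d['score'],np.nanmedian(W[d['pixels']],0))
"
```

```text
clock: 29.4
position: [0.6016, -0.319, 0.1653]
ee_rot: [0.0, 1.0, -0.001, 0.001]
ft_force: [-0.3, -1.3, -1.7]
gripper_width: 0.0515
side LB 100 z 0.0322 enc [ 0.5991 -0.3169  0.0266]
side flange 72 z 0.0358 enc [ 0.5993 -0.3143  0.0237]
side SB 24 z 0.0535 enc [ 0.5979 -0.3112  0.0186]
side collar 146 z 0.0633 enc [ 0.6029 -0.3175  0.0233]
wrist LB 671 z 0.0323 enc [ 0.6013 -0.3187  0.0261]
wrist flange 190 z 0.0365 enc [ 0.6    -0.3185  0.0247]
wrist SB 32 z 0.0555 enc [ 0.5969 -0.3184  0.017 ]
wrist collar 1702 z 0.0636 enc [ 0.6029 -0.3183  0.0217]
[ 0.60099548 -0.31845461  0.1629899 ]
side micrometer 0.6 [ 0.70789885 -0.16312013  0.01094015]
side marker 0.58 [ 0.39308887 -0.19583714  0.01188347]
top micrometer 0.97 [ 0.7194622  -0.16939017  0.01148104]
```

View pics/wrist24.png

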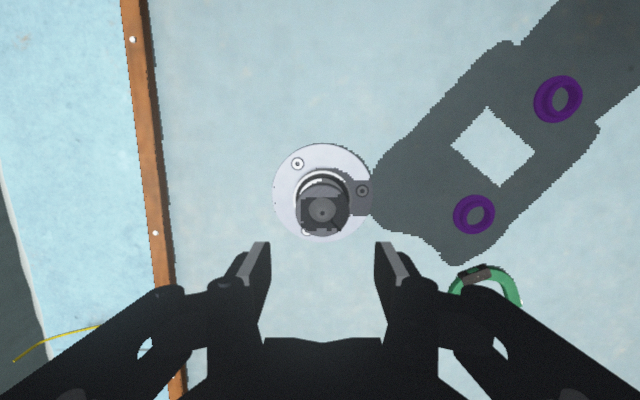

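View pics/side24.png

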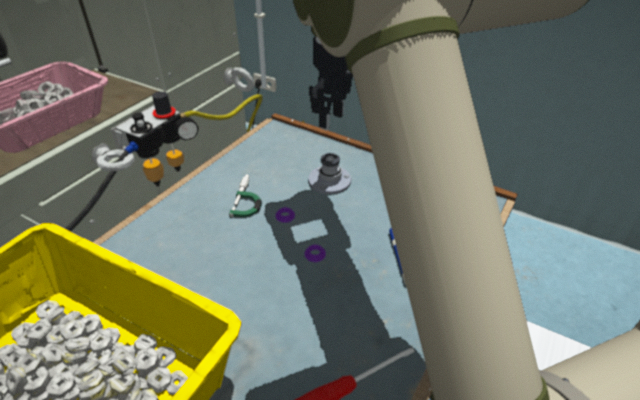

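All four are stacked at the right heights and the gripper is clear. The side view shows the marker partly hidden behind the arm at (397,250), where it lay before. Handing in.

```bash
python3 -c "
from cell import arm
print(arm.sign_off())"
```

```text
the job is handed in; nothing more can be done
None
```

The four parts are on the spindle in order: large bearing, spacer (flange down), small bearing, collar. Each was gripped across the outside (the spacer across its hub), lowered nearly to or onto its seat, and released. I handed the job in at about 30 s with the gripper open and clear of the stack; the hand-in gives no verdict.

**Heights:** the last wrist-camera check put the tops as below.

| Part | Measured top (mm) | Expected top (mm) |
|---|---|---|
| Large bearing | 32.3 | 32 |
| Spacer flange | 36.5 | 36 |
| Small bearing | 54.2 | 54 |
| Collar | 63.6 | 63 |

The small bearing's figure was taken before the collar covered it.

**Centring:** the large bearing, spacer and small bearing measured within about 1 mm of the axis. The collar came out about 1.7 mm off, slightly more than the 1.4 mm its bore allows. That circle fit is biased by depth noise and probably by the spindle's nose; it is still within the 4 mm limit. The side camera agreed on the heights, but it saw the parts only partly and its centres were up to a few mm off, so I did not rely on them.

**Bystanders:** the micrometer is where it was at the start to within a few mm in the top view (about 7 mm in the side view, where its outline differed). In the final check the arm half hid the marker: the side view gave a partial outline about 37 mm from its first position, and the top view found nothing. I never went near the marker, and the part of it still showing lies where it did before, so I take that as hiding rather than movement. I could not confirm its position by measurement at the end.

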